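Empty the housing and set it up for drilling

ROBOT

A 6-joint arm with a two-finger parallel gripper is mounted at the origin on the work surface. World frame = base frame: x ahead of the robot, y to its left, z up, the work surface at z = 0. Lengths are in mm, angles in rad, forces in N, time in s.
With the tool pointing down it reaches from about 350 to 775 mm from the base axis. Payload 7.3 kg.
Tool frame: the origin (TCP) lies on the centre line of the jaws, within the pads' length; the fingertips stand bot.tip_reach ahead of it and the grasp point (between the pads) lies 6 mm ahead of it (bot.tip_reach is the distance from the TCP to the fingertips, in mm); z points along the fingers, y is the direction in which the jaws open and shut (so a half turn about z gives the same grasp; the last joint's range is limited). The gripper opens to 92 mm and grips with 3 to 60 N. Pads are 19 mm wide; open, the fingers measure 130 mm over their backs; the gripper's body (75 mm by 190 mm) begins 47 mm behind the grasp point.
Start: joints at [1.186, 0.342, 1.524, -0, 1.275, -0.146], TCP at [124.165, 510.123, 251.741] pointing down, gripper open.
Joint ranges: [-2.53, 2.53], [-0.77, 2.02], [0.04, 2.7], [-1, 4.14], [0.28, 2.66], [-3.11, 3.11]. Speed limits (rad/s): [2.57, 2.57, 3.14, 3.14, 3.14, 3.14].

INTERFACE

Orientations are given as [roll, pitch, yaw] about the fixed x, y, z axes, in that order (R = Rz(yaw) Ry(pitch) Rx(roll)).
In Python, from plant import bot gives the robot as it stands.
- The arm moves only by the tool step_arm, never from a script. Its argument "deltas" is a list of rows, each a list of 6 numbers: the shift along the tool's x, y, z in mm, then the turn, a rotation vector about the tool's x, y, z in rad. A call has 1 to 5 rows; each row is the pose to reach, as a shift and turn from the pose commanded when the call began, along the tool's axes at that moment; what a row does not reach only later rows make up. A row lasts 1/12 s, in which the tool goes at most 41.7 mm and 7.16 degrees, less where a joint would pass 70% of its speed; a pose out of reach is approached as far as the arm can. A call with a gripper value outside its range is refused whole. "fingers" is the finger opening in mm, from 0 to 91.8, set as the call begins (left out, the last holds). The fingers move at their own pace and stop on an object; the grip force is fixed at half the most. Time passes only in rows, so rows that repeat a pose let the fingers close. It gives the time, the measured TCP pose, the force and the opening at its end, in the units of the state.
- bot.get_obs(): the state, without advancing time (a new reading comes with each control period).
- bot.capture(name): name is "scene" or "top"; returns a dict with "color" (384x512x3 uint8, red, green, blue), "fx", "fy", "cx", "cy" (pixels), "R" (3x3) and "t" (3): a world point X has camera coordinates R X + t. Camera axes: x right, y down, z forward; pixel columns grow to the right and rows downward; lengths in mm; the calibration is good to about 2 mm. A picture is of the moment at which its call begins. There is no depth.
- bot.close_job(): hands the job in, once; it reports no verdict.
Trained networks look in a picture, given as the dict that the camera call returned (one of the last four; its "shot" number tells which), for a name from the list of things; names that differ only in an ending like _2 or _b are one class to them, and where a whole thing is asked for, a point or a joint stands for the part that bears it (a point fixed in the world has none). Each returns a list of dicts, best first, with "p" (0 to 1); they miss things now and then, are a little off and sometimes report something else, mostly with a low value. They report only what shows in the picture. A call takes as long as a camera call. They do not tell look-alikes from the thing itself.
- bot.boxes_of(query, picture): "rect" ([centre column, centre row, width, height] in pixels, round what is visible of it).
The state is a dict: "time": time; "joint_positions": joint angles; "dq": joint speeds; "tau": joint torques, N m; "tool_pos": TCP position; "tcp_rot": TCP orientation; "contact_force": force on the tool from outside, world axes, zero at the start; "moment": the same for the moment, N m; "grip_width": finger opening in mm.
Only numpy, scipy, OpenCV 4.12 (cv2) and the standard library are available. Lean on these libraries where they do the work, as an engineer would, in place of code of your own. Each camera call takes 0.05 s, during which the arm holds its last target. There are 200 camera calls.

TASK

The small square cast housing has three piston pins left in it: carry it to the open parts tray, tip it so that all the pins drop out into the tray, then stand the empty housing upright, mouth up, in the middle of the dark disc on the drilling base and let go. After that, fit the ribbed stop block into the pocket of the base and press it down until its shoulders are flush with the base's top face. Leave the oil bottle, the spanner and the spare flange where they are.

Things in the scene. Friction and masses are not known exactly. Their poses are not given: they have to be found in the camera images.
- housing: Loose cast aluminium housing, a square upright pot closed below, open on top: body 60 x 60 mm outside, wall 4 mm, height 90 mm, on a square foot 76 x 76 x 10 mm; two low fins (70 x 70 mm, between 15 and 27 mm height), plain flat sides above. Inner floor at 10 mm. About 0.38 kg without pins. Origin: centre of the underside; x, y square to its sides, z out of the mouth. Starts upright, pins inside.
- pin0_center (a point): Centre of one of three alike loose, oiled steel piston pins (round bars 22 mm diameter, 60 mm long, about 0.08 kg), which start upright inside the housing; z is the pin's long axis.
- pin1_center (a point): Centre of one of three alike loose, oiled steel piston pins (round bars 22 mm diameter, 60 mm long, about 0.08 kg), which start upright inside the housing; z is the pin's long axis.
- pin2_center (a point): Centre of one of three alike loose, oiled steel piston pins (round bars 22 mm diameter, 60 mm long, about 0.08 kg), which start upright inside the housing; z is the pin's long axis.
- pin0: The same pin as pin0_center; origin at the centre of one end face, z along the pin.
- pin1: The same pin as pin1_center; origin at the centre of one end face, z along the pin.
- pin2: The same pin as pin2_center; origin at the centre of one end face, z along the pin.
- tray: Fixed open grey steel parts tray, outside 240 (x) x 180 (y) x 50 (z) mm, walls and floor 4 mm. Origin: centre of its underside.
- base: Fixed steel drilling base, a plate 250 (x) x 130 (y) x 30 (z) mm with a dark disc 110 mm across towards its +x end and a rectangular pocket towards its -x end. Origin: centre of its underside, on the table.
- seat (a point): Centre of the dark disc on the base's top face (30 mm above the table), 60 mm to +x of the base's centre; the housing belongs here. Axes as the base's.
- pocket (a point): Centre of the pocket's mouth, in the base's top face, 75 mm to -x of the base's centre. Pocket 46 (x) x 96 (y) mm, long side along the base's y. In it a dark ejector plate stands 12 mm below the mouth; pressed with 8 to 15 N it slides to 20 mm below the mouth and stays. Axes as the base's.
- ejector (a joint): Travel of the ejector plate in the pocket: 0 raised (12 mm below the mouth), 0.008 m fully pressed (20 mm below the mouth, stop block flush).
- stop: Loose aluminium stop block, 0.25 kg: a rectangular foot 90 (x) x 40 (y) x 20 (z) mm whose upper face is the shoulders, with a grip rib 60 (x) x 16 (y) mm on the middle of it from 20 to 55 mm height. Origin: centre of the underside; z up. It fits the pocket either way round, its x along the pocket's long side (the base's y).
- oil_bottle: Bystander: white oil bottle, 66 mm diameter, 160 mm tall, loose. Origin: centre of the underside.
- spanner: Bystander: steel spanner 180 mm long lying on the table, loose. Origin near its middle.
- flange: Bystander: dark steel flange, 90 x 90 x 12 mm with a ring 68 mm across up to 35 mm height, loose. Origin: centre of the underside.
There are look-alikes about, which are no part of the job. Leave any blue, orange or purple look-alike of the stop alone.

How it is judged (in metres and radians):
On the way, in this order (a step that is already met when the one before it is completed fails the run):
1. the housing is held up and tipped over the tray (angle between housing's own z axis and vertical above 1 rad and horizontal distance between housing and tray below 0.25 m and height (world z) of housing above 0.06 m).
2. all three pins lie in the tray (x of pin0_center in the frame of tray between -0.116 and 0.116 m and y of pin0_center in the frame of tray between -0.086 and 0.086 m and z of pin0_center in the frame of tray between 0 and 0.048 m and x of pin1_center in the frame of tray between -0.116 and 0.116 m and y of pin1_center in the frame of tray between -0.086 and 0.086 m and z of pin1_center in the frame of tray between 0 and 0.048 m and x of pin2_center in the frame of tray between -0.116 and 0.116 m and y of pin2_center in the frame of tray between -0.086 and 0.086 m and z of pin2_center in the frame of tray between 0 and 0.048 m), for 0.1 s.
3. the empty housing stands upright on the disc, let go (angle between housing's own z axis and vertical below 0.08 rad and horizontal distance between housing and seat below 0.02 m and z of housing in the frame of seat between -0.004 and 0.004 m and contact force between the fingers and housing below 0.3 N), for 0.2 s.
4. the stop block is pressed flush into the pocket (z of stop in the frame of pocket below -0.0175 m and horizontal distance between stop and pocket below 0.006 m and angle between the x axis of stop and the y axis of pocket, either way round below 0.1 rad and angle between stop's own z axis and vertical below 0.05 rad), for 0.2 s.
At the end, for the whole second after the job is handed in: All three pins lie in the tray (centres inside its walls, below the rim); the housing stands upright (within 0.08 rad) on the base, its centre within 20 mm of the disc's centre; the stop block sits in the pocket, its shoulders no more than 2.5 mm proud of the base's top face; all at rest (all of step 2 and all of step 4 and angle between housing's own z axis and vertical below 0.08 rad and horizontal distance between housing and seat below 0.02 m and z of housing in the frame of seat between -0.004 and 0.004 m and linear speed of each of housing, stop, pin0, pin1, pin2 below 0.03 m/s); the robot touches nothing.
It fails at once if the oil bottle is disturbed (moved more than 25 mm) (distance of oil_bottle from where it was at the start of the episode above 0.025 m).
It fails at once if the spanner is disturbed (moved more than 25 mm) (distance of spanner from where it was at the start of the episode above 0.025 m).
It fails at once if the flange is disturbed (moved more than 25 mm) (distance of flange from where it was at the start of the episode above 0.025 m).
It also fails if it takes over 70 s, if anything falls off the work surface, if the arm or the gripper's body presses on something with over 40 N, if the wrist force passes 120 N, or if a joint passes its speed limit or range.

## Working session

There is one attempt and no reset: what is moved stays moved. The work goes in short steps, Python scripts to look and compute and a tool call to move; the robot and the scene stay as the last step left them, time stands still between calls to the robot, and variables do not carry over. Pictures are saved under pics/ and viewed, about 8 in all and at most 12, crops included, and the job is handed in when it is done.

Besides the shell and the picture viewer there is one more tool, called after "Request:" by a JSON object that holds its "op" and its "data", one argument or row to a line. step_arm: Moves the arm, as the interface text tells. Its arguments: {"type":"object","properties":{"deltas":{"type":"array"},"fingers":{"type":"number"}},"required":["deltas"]}

```bash
ls; mkdir -p pics
cat > look.py <<'E'
import cv2,numpy as np,sys
from plant import bot
def snap(n,name):
    p=bot.capture(n); cv2.imwrite(f'pics/{name}.png',p['color'][:,:,::-1]); return p
def ray(p,u,v):
    d=np.array([(u-p['cx'])/p['fx'],(v-p['cy'])/p['fy'],1.]); R=np.array(p['R']); return -R.T@np.array(p['t']),R.T@d
def at_z(p,u,v,z):
    c,d=ray(p,u,v); return c+d*(z-c[2])/d[2]
def proj(p,X):
    c=np.array(p['R'])@np.array(X,float)+np.array(p['t']); return np.array([p['fx']*c[0]/c[2]+p['cx'],p['fy']*c[1]/c[2]+p['cy']])
E
python3 - <<'E'
from look import *
print(bot.tip_reach, bot.get_obs())
for n in('scene','top'):
    p=snap(n,n+'0'); c,_=ray(p,0,0); print(n,c,p['fx'],p['R'])
    for q in['housing','stop','tray','base','pin0','oil_bottle','spanner','flange']:
        print(q,[(round(b['p'],2),np.round(b['rect']).tolist()) for b in bot.boxes_of(q,p)[:4]])
a=cv2.imread('pics/scene0.png');b=cv2.imread('pics/top0.png')
cv2.imwrite('pics/top0b.png',cv2.resize(b,(800,600),interpolation=cv2.INTER_CUBIC))
E
```

```text
pics
25.0 {'time': 0.0, 'joint_positions': array([ 1.18598066e+00,  3.42722600e-01,  1.52501783e+00,  6.86440341e-06,
        1.27541444e+00, -1.45968543e-01]), 'dq': array([-0.0014575 ,  0.00035898, -0.00056395,  0.00067402, -0.00051473,
       -0.00064145]), 'tau': array([-3.14545950e-04, -4.31237483e+01, -2.44217420e+01,  7.16686388e-02,
        5.59272605e-02, -9.94235324e-05]), 'tool_pos': array([124.02441962, 509.75522903, 251.04472491]), 'tcp_rot': array([-3.14004801e+00, -2.33719369e-04,  2.90274334e+00]), 'contact_force': array([-0.49730599,  0.35332633,  0.06250252]), 'moment': array([ 0.03800901,  0.00366138, -0.02478389]), 'grip_width': 91.75021281747952}
scene [1253.74294872  216.63416681  958.20459026] 358.5142702018967 [[-0.34314736  0.93928105  0.00099692]
 [ 0.74170444  0.27161764 -0.6132686 ]
 [-0.57630235 -0.20970208 -0.78987381]]
housing [(0.69, [270.0, 171.0, 27.0, 30.0]), (0.34, [243.0, 255.0, 40.0, 44.0])]
stop [(0.93, [199.0, 236.0, 32.0, 25.0]), (0.83, [282.0, 259.0, 28.0, 28.0]), (0.81, [287.0, 219.0, 32.0, 22.0]), (0.74, [249.0, 220.0, 27.0, 29.0])]
tray [(
[... 299 characters left out ...]
98 -0.99962828 -0.01811536]
 [-0.99653587  0.02176652 -0.08026506]
 [ 0.08062953  0.01641721 -0.99660893]]
housing [(0.7, [262.0, 248.0, 37.0, 38.0])]
stop [(0.88, [223.0, 192.0, 36.0, 17.0]), (0.8, [304.0, 142.0, 21.0, 37.0]), (0.69, [264.0, 179.0, 18.0, 27.0]), (0.66, [212.0, 147.0, 28.0, 33.0])]
tray [(0.97, [344.0, 215.0, 73.0, 94.0]), (0.62, [248.0, 142.0, 20.0, 54.0])]
base [(0.81, [166.0, 226.0, 53.0, 91.0])]
pin0 [(0.58, [258.0, 243.0, 5.0, 8.0]), (0.58, [260.0, 252.0, 10.0, 7.0])]
oil_bottle [(0.75, [83.0, 205.0, 42.0, 25.0])]
spanner [(0.67, [166.0, 225.0, 54.0, 90.0]), (0.65, [248.0, 141.0, 20.0, 53.0]), (0.15, [268.0, 250.0, 8.0, 7.0])]
flange [(0.79, [424.0, 210.0, 35.0, 35.0])]
```

View pics/top0b.png

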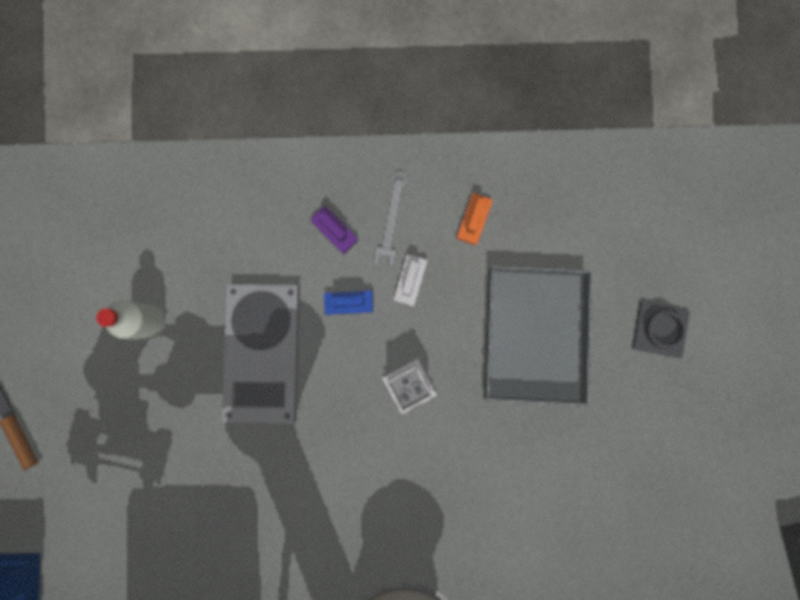

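Run:
```python
import cv2
a=cv2.imread('pics/scene0.png')[130:300,110:450]
cv2.imwrite('pics/scene0b.png',cv2.resize(a,(800,400),interpolation=cv2.INTER_CUBIC))
```

```text
(no output)
```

View pics/scene0b.png

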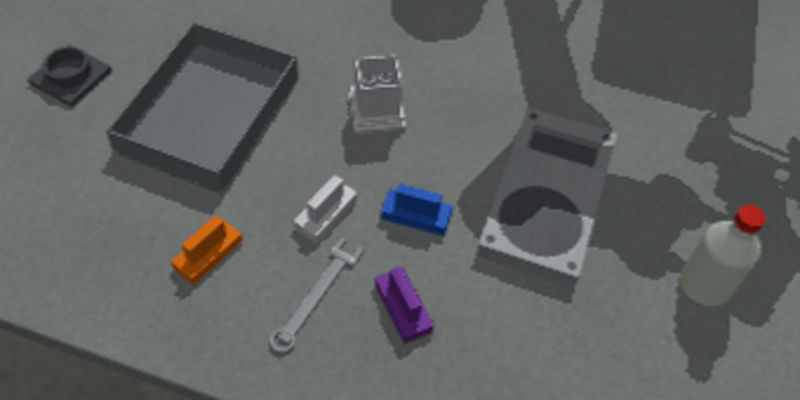

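The stop-shaped candidates in the 800 px top view are purple (334,230), orange (475,218), blue (348,301) and bare light aluminium (410,280). The aluminium one fits the description. The housing is at (410,387), with three pins visible in it. The tray is at (537,335) and the base at (261,350), disc towards the far side. I'll fit the poses with projected model edges.

```bash
cat > fit.py <<'E'
from look import *
from scipy.optimize import differential_evolution
from scipy.ndimage import map_coordinates
def rect(a,b,z,cx=0,cy=0): return [(np.array([cx+sx*a/2,cy+sy*b/2,z]),np.array([cx+tx*a/2,cy+ty*b/2,z])) for sx,sy,tx,ty in((1,1,-1,1),(-1,1,-1,-1),(-1,-1,1,-1),(1,-1,1,1))]
def circ(r,z,cx):
    P=[np.array([cx+r*np.cos(t),r*np.sin(t),z]) for t in np.linspace(0,2*np.pi,25)]; return list(zip(P[:-1],P[1:]))
M={'housing':rect(60,60,90)+rect(52,52,90)+rect(76,76,10)+rect(76,76,0),
 'stop':rect(90,40,20)+rect(60,16,55)+rect(90,40,0),
 'base':rect(250,130,30)+circ(55,30,60)+rect(46,96,30,-75)+rect(250,130,0),
 'tray':rect(240,180,50)+rect(232,172,50)+rect(240,180,0)}
def pts(m,x,y,a,z0,n=14):
    A=[];B=[]
    for p,q in m:
        for t in np.linspace(.03,.97,n if len(m)<30 else 6): A.append(p+(q-p)*t);B.append(q-p)
    c,s=np.cos(a),np.sin(a);R=np.array([[c,-s,0],[s,c,0],[0,0,1]])
    return np.array(A)@R.T+[x,y,z0],np.array(B)@R.T
def prj(p,X):
    c=X@np.array(p['R']).T+np.array(p['t']); return np.c_[p['fx']*c[:,0]/c[:,2]+p['cx'],p['fy']*c[:,1]/c[:,2]+p['cy']]
def grad(p,s=1.0):
    g=cv2.GaussianBlur(cv2.cvtColor(p['color'],cv2.COLOR_RGB2GRAY).astype(float),(0,0),s)
    return cv2.Sobel(g,-1,1,0),cv2.Sobel(g,-1,0,1)
def score(m,v,views,z0):
    X,D=pts(m,*v,z0);s=0
    for p,(gx,gy) in views:
        u=prj(p,X);w=prj(p,X+D*.01)-u;w/=np.linalg.norm(w,axis=1)[:,None]+1e-9
        k=[u[:,1],u[:,0]]
        s+=np.minimum(np.abs(-map_coordinates(gx,k,order=1)*w[:,1]+map_coordinates(gy,k,order=1)*w[:,0]),120).mean()
    return s
def fit(name,c,views,z0=0,d=30,a=(-.8,.8)):
    m=M[name];r=differential_evolution(lambda v:-score(m,v,views,z0),[(c[0]-d,c[0]+d),(c[1]-d,c[1]+d),a],seed=1,popsize=12,maxiter=60,tol=1e-5)
    return r.x,-r.fun
def draw(img,p,name,v,z0=0,k=4,o=(0,0)):
    c,s=np.cos(v[2]),np.sin(v[2]);R=np.array([[c,-s,0],[s,c,0],[0,0,1]])
    for q in M[name]:
        u=(prj(p,np.array(q)@R.T+[v[0],v[1],z0])-o+.5)*k
        cv2.line(img,*[tuple(int(round(e)) for e in w) for w in u],(0,255,0),1,cv2.LINE_AA)
E
python3 - <<'E'
from fit import *
T,S=bot.capture('top'),bot.capture('scene')
vt,vs=(T,grad(T)),(S,grad(S))
out={}
for n,uv,z,a in[('housing',(262,248),45,(-.79,.79)),('stop',(264,179),20,(-1.6,1.6)),('base',(166,226),20,(-.4,.4)),('tray',(344,215),20,(1.2,1.9)),('tray',(344,215),20,(-.4,.4))]:
    if n=='tray' and a[0]<0: continue
    c=at_z(T,*uv,z)
    for nm,vw in(('top',[vt]),('scene',[vs]),('both',[vt,vs])):
        v,f=fit(n,c,vw,a=a); print(n,nm,np.round(v,3),round(f,1)); out[n]=v
import pickle;pickle.dump(out,open('p.pkl','wb'))
k=4;o=np.array([130,150]);im=cv2.resize(T['color'][150:290,130:330,::-1],None,fx=4,fy=4,interpolation=cv2.INTER_CUBIC)
for n in('housing','stop','base','tray'): draw(im,T,n,out[n],o=o)
o=np.array([195,160]);im2=cv2.resize(S['color'][160:300,180:380,::-1],None,fx=4,fy=4,interpolation=cv2.INTER_CUBIC)
for n in('housing','stop','base','tray'): draw(im2,S,n,out[n],o=np.array([180,160]))
cv2.imwrite('pics/f1.png',im);cv2.imwrite('pics/f2.png',im2)
for n,uv in(('bottle',(83,205)),('flange',(424,210)),('spanner',(248,141))):print(n,at_z(T,*uv,20))
E
```

```text
housing top [464.756 -18.644   0.472] 63.2
housing scene [ 4.74544e+02 -2.31630e+01  4.65000e-01] 55.1
housing both [ 4.6983e+02 -1.6344e+01  4.2800e-01] 108.3
stop top [ 6.63239e+02 -2.67000e+01 -2.86000e-01] 85.3
stop scene [ 6.64239e+02 -2.57490e+01 -2.79000e-01] 92.2
stop both [ 6.6387e+02 -2.5938e+01 -2.8700e-01] 177.1
base top [ 5.33136e+02  2.51515e+02 -3.10000e-02] 79.7
base scene [ 5.35303e+02  2.50021e+02 -3.30000e-02] 91.2
base both [ 5.33667e+02  2.51092e+02 -3.50000e-02] 168.7
tray top [ 561.702 -281.759    1.503] 32.3
tray scene [ 527.377 -279.357    1.488] 50.3
tray both [ 559.834 -281.86     1.493] 83.0
bottle [597.55535708 495.3115344   20.        ]
flange [ 562.51137257 -483.60558347   20.        ]
spanner [773.95124122  13.70705531  20.        ]
```

View pics/f1.png

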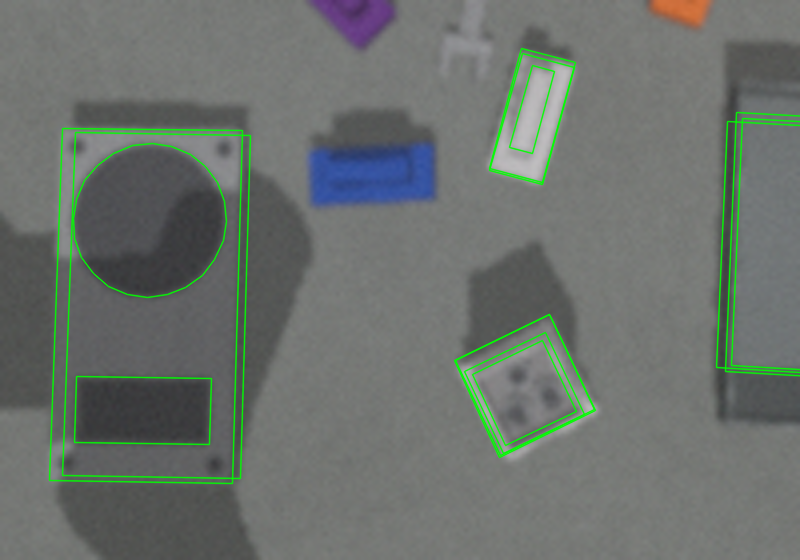

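View pics/f2.png

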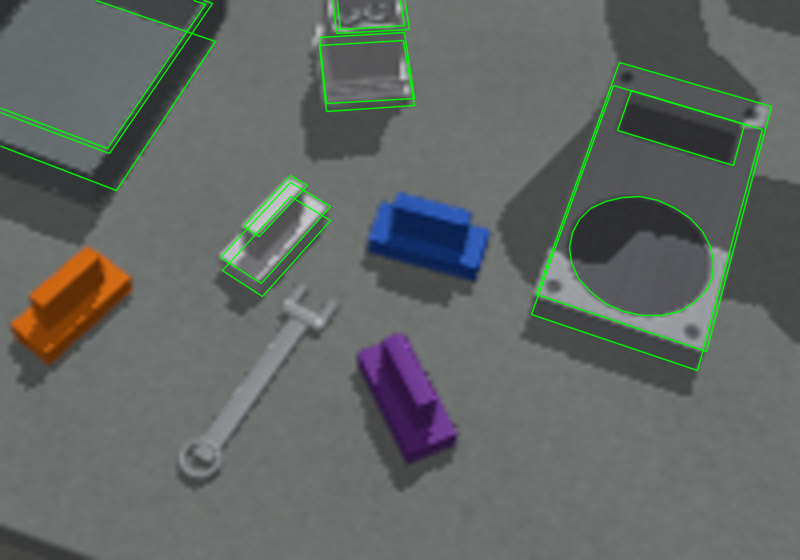

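The overlays show the base and stop fits agreeing in both views. The bare aluminium stop is confirmed at crop pixel (533,115). The tray was given the wrong yaw branch and the housing fit is doubtful, so I'll refit both and view them enlarged.

Run:
```python
from fit import *
import pickle
out=pickle.load(open('p.pkl','rb'))
T,S=bot.capture('top'),bot.capture('scene')
vt,vs=(T,grad(T,.7)),(S,grad(S,.7))
M['housing']=rect(60,60,90)+rect(52,52,90)+rect(76,76,10)
M['tray']=rect(240,180,50)+rect(232,172,4)
for n,uv,z,a in[('housing',(262,248),45,(-.79,.79)),('tray',(344,215),20,(-.3,.3))]:
    c=at_z(T,*uv,z)
    for nm,vw in(('top',[vt]),('scene',[vs]),('both',[vt,vs])):
        v,f=fit(n,c,vw,a=a,d=45); print(n,nm,np.round(v,3),round(f,1)); out[n]=v
pickle.dump(out,open('p.pkl','wb'))
def crop(p,x,y,w,h,k,names):
    im=cv2.resize(np.ascontiguousarray(p['color'][y:y+h,x:x+w,::-1]),None,fx=k,fy=k,interpolation=cv2.INTER_CUBIC);jm=im.copy()
    for n in names: draw(jm,p,n,out[n],k=k,o=np.array([x,y]))
    return im,jm
a=crop(T,237,223,50,50,6,['housing']);b=crop(S,248,145,50,50,6,['housing'])
c=crop(S,150,135,90,90,3.3333,['tray'])[1];
big=np.vstack([np.hstack([a[0],a[1]]),np.hstack([b[0],b[1]])])
cv2.imwrite('pics/h.png',big)
c=crop(S,150,135,100,90,3.2,['tray'])[1];d=crop(T,300,160,90,110,3.2,['tray'])[1]
k=np.zeros((352,608,3),np.uint8);k[:288,:320]=c;k[:,320:]=d;cv2.imwrite('pics/t.png',k)
```

```text
housing top [465.289 -18.636   0.468] 73.3
housing scene [ 4.7447e+02 -2.2706e+01  4.5100e-01] 75.7
housing both [ 4.74726e+02 -2.26890e+01  4.60000e-01] 136.7
tray top [ 5.54712e+02 -2.46213e+02 -7.00000e-02] 70.0
tray scene [ 5.59947e+02 -2.50946e+02 -7.20000e-02] 89.8
tray both [ 5.56777e+02 -2.52245e+02 -7.40000e-02] 148.2
```

View pics/h.png

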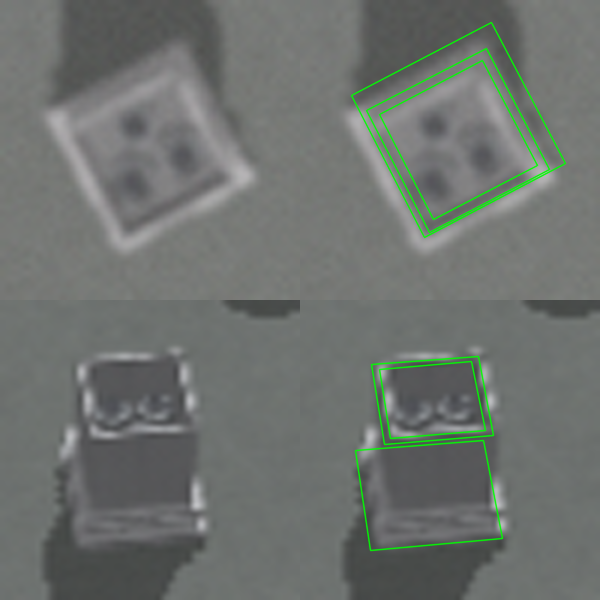

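View pics/t.png

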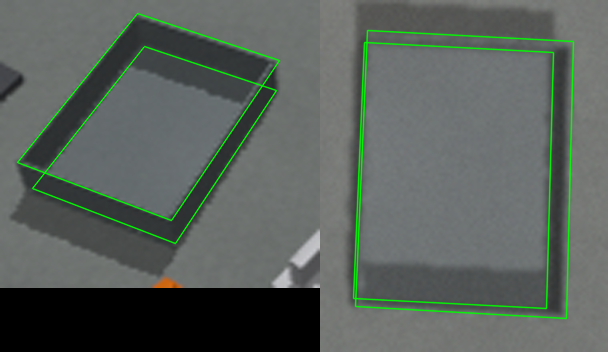

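Tray overlay matches both views. For the housing, the edges are blurred: in the top crop the foot corners are at (47,112), (122,250) and (255,178), and in the scene crop the rim corners are about (80,360), (185,350), (195,430) and (90,437). I'll solve from those corners.

Run:
```python
from fit import *
import pickle
T,S=bot.capture('top'),bot.capture('scene')
f=lambda c,o:(np.array(c)+.0)/6-.5+np.array(o)
for c in((47,112),(122,250),(255,178),(180,45)): print('T foot',np.round(at_z(T,*f(c,(237,223)),8),1))
L=[at_z(S,*f(c,(248,145)),90) for c in((80,358),(185,350),(195,432),(90,438))]
for l in L: print('S rim',np.round(l,1))
print(np.mean(L,0))
# dark-outside fit: bounded silhouette IoU in each view
def hull(p,v):
    c,s=np.cos(v[2]),np.sin(v[2]);R=np.array([[c,-s,0],[s,c,0],[0,0,1]])
    P=np.array([q for e in rect(60,60,90)+rect(76,76,10)+rect(76,76,0) for q in e])@R.T+[v[0],v[1],0]
    return cv2.convexHull(prj(p,P).astype(np.float32))
from scipy.optimize import minimize
def edge(v,views):
    s=0
    for p,g in views:
        h=hull(p,v)[:,0];
        for a,b in zip(h,np.roll(h,-1,0)):
            n=max(3,int(np.hypot(*(b-a))*2));t=np.linspace(0,1,n)[:,None];u=a+(b-a)*t;w=(b-a)/np.hypot(*(b-a))
            k=[u[:,1],u[:,0]]
            s+=np.minimum(np.abs(-map_coordinates(g[0],k,order=1)*w[1]+map_coordinates(g[1],k,order=1)*w[0]),100).sum()/40
    return s
for nm,vw in(('T',[(T,grad(T,.7))]),('S',[(S,grad(S,.7))]),('B',[(T,grad(T,.7)),(S,grad(S,.7))])):
    r=differential_evolution(lambda v:-edge(v,vw),[(445,495),(-45,5),(.3,.65)],seed=1,maxiter=60); print(nm,np.round(r.x,3),r.fun)
```

```text
T foot [483.9  30.2   8. ]
T foot [417.7  -4.5   8. ]
T foot [450.6 -68.9   8. ]
T foot [514.6 -34.4   8. ]
S rim [651.1  10.3  90. ]
S rim [628.3  58.1  90. ]
S rim [673.9  78.   90. ]
S rim [694.8  31.1  90. ]
[662.02740724  44.34907035  90.        ]
T [464.886 -18.955   0.471] -469.8159529254027
S [ 4.70642e+02 -1.69150e+01  3.59000e-01] -305.85874467605794
B [464.745 -20.357   0.468] -746.4680932598384
```

Run:
```python
from plant import bot
print([d for d in dir(bot) if not d.startswith('__')]);
```

```text
['Unreachable', 'boxes_of', 'capture', 'close_job', 'get_obs', 'tip_reach']
```

Request:
{"op": "step_arm", "data": {
  "deltas": [
    [-30,-35,0,0,0,0],
    [-60,-70,0,0,0.1,0],
    [-90,-105,0,0,0.2,0],
    [-120,-140,0,0,0.3,0],
    [-150,-160,0,0,0.4,0]
  ]
}}

```text
time: 1.62
tool_pos: [224.4, 327.0, 252.8]
tcp_rot: [3.137, -0.404, 2.906]
contact_force: [2.6, 1.0, -0.1]
grip_width: 91.7
```

Run:
```python
from plant import bot
print(bot.get_obs())
```

```text
{'time': 1.6167, 'joint_positions': array([ 0.55605055,  0.22617202,  1.75437161,  0.28869318,  1.45465055,
       -0.854709  ]), 'dq': array([-1.7214912 ,  0.34557828, -0.08522212,  0.4280824 ,  1.00391715,
       -1.71610199]), 'tau': array([  8.23676527, -40.29656053, -19.35078621,   0.90431141,
         0.33021522,   2.13249654]), 'tool_pos': array([224.36632394, 326.96496071, 252.84343749]), 'tcp_rot': array([ 3.13709936, -0.40395104,  2.90612678]), 'contact_force': array([ 2.62940243,  0.98406409, -0.12580458]), 'moment': array([-0.05042142, -0.28277655, -0.03277247]), 'grip_width': 91.67758378091206}
```

Request:
{"op": "step_arm", "data": {
  "deltas": [
    [0,-30,0,0.1,0,0],
    [0,-60,0,0.2,0,0],
    [0,-90,0,0.3,0,0],
    [0,-120,0,0.4,0,0],
    [0,-150,0,0.5,0,0]
  ]
}}

```text
time: 2.03
tool_pos: [189.9, 181.4, 252.1]
tcp_rot: [-2.638, -0.399, 2.902]
contact_force: [-1.2, -0.1, -1.3]
grip_width: 92.0
```

Run:
```python
from plant import bot
print(bot.get_obs())
```

```text
{'time': 2.0333, 'joint_positions': array([ 0.56799149,  0.23973031,  1.8412224 , -0.08826231,  1.68641726,
       -0.84876232]), 'dq': array([ 0.04308535,  0.05403867,  0.40011352, -0.88565737,  0.35121558,
       -0.04199916]), 'tau': array([ -0.53764539, -32.75961041, -20.32868207,   0.82334865,
         2.48549849,   0.03921021]), 'tool_pos': array([189.89086519, 181.36536625, 252.12517068]), 'tcp_rot': array([-2.63812145, -0.39893027,  2.90185212]), 'contact_force': array([-1.2071705 , -0.11801058, -1.25467588]), 'moment': array([ 0.21715448, -0.31997654,  0.03698428]), 'grip_width': 91.98743673952754}
```

Request:
{"op": "step_arm", "data": {
  "deltas": [
    [-30,0,-20,0,0,0.1],
    [-60,0,-40,0,0,0.2],
    [-100,20,-60,0,0,0.3],
    [-100,20,-60,0,0,0.3],
    [-100,20,-60,0,0,0.3]
  ]
}}

```text
time: 2.45
tool_pos: [308.0, 202.3, 251.4]
tcp_rot: [-2.555, -0.244, 2.631]
contact_force: [-0.2, -0.7, -0.0]
grip_width: 91.8
```

```bash
cat > kin.py <<'E'
import numpy as np
from scipy.spatial.transform import Rotation as Ro
from scipy.optimize import least_squares
from plant import bot
Z=lambda a:Ro.from_euler('z',a).as_matrix();Y=lambda a:Ro.from_euler('y',a).as_matrix()
def fk(q,k):
    h,a1,L2,e,L3,L6,d,s4,c6=k
    R=Z(q[0]);p=R@[a1,d,h];R=R@Y(q[1]);p=p+R@[0,0,L2];R=R@Y(q[2]);p=p+R@[e,0,L3]
    R=R@Z(s4*q[3])@Y(q[4]);p=p+R@[0,0,L6];return p,R@Z(s4*q[5]+c6)
def tcp(r): return Ro.from_euler('xyz',r).as_matrix()
E
python3 - <<'E'
from kin import *
o=bot.get_obs();print(o)
D=[([1.18598066e+00,3.42722600e-01,1.52501783,0,1.27541444,-.145968543],[124.0244,509.7552,251.0447],[-3.14004801,-2.337e-4,2.90274334]),
([0.55605055,0.22617202,1.75437161,0.28869318,1.45465055,-0.854709],[224.36632,326.96496,252.84344],[3.13709936,-.40395104,2.90612678]),
([0.56799149,0.23973031,1.8412224,-0.08826231,1.68641726,-0.84876232],[189.89086519,181.36536625,252.12517068],[-2.63812145,-0.39893027,2.90185212]),
(o['joint_positions'],o['tool_pos'],o['tcp_rot'])]
import pickle;pickle.dump(D,open('D.pkl','wb'))
for s in(1,-1):
  for c0 in(0,1.57,3.14,-1.57):
    def f(k):
        r=[]
        for q,p,e in D:
            P,R=fk(q,[*k[:7],s,k[7]]);r+=[*(P-p),*((R-tcp(e))*300).ravel()]
        return np.array(r+[.01*k[3],.01*k[1]])
    r=least_squares(f,[300,0,350,0,350,150,-76,c0]);print(s,np.round(r.x,2),r.cost)
    if r.cost<200: print(np.round(r.fun.reshape(-1)[:48].reshape(4,12),1)[:,:3])
E
```

```text
{'time': 2.45, 'joint_positions': array([ 0.4807335 ,  0.42078431,  1.56849382, -0.13764608,  1.76764754,
       -0.63778004]), 'dq': array([ 0.02066604, -0.0576185 ,  0.08014524,  0.00894132,  0.01399659,
       -0.01495157]), 'tau': array([ -0.57654541, -41.65392637, -21.61622643,  -0.62404124,
         2.58787706,   0.17780369]), 'tool_pos': array([307.99722024, 202.32144114, 251.35621027]), 'tcp_rot': array([-2.55503867, -0.24438383,  2.63117108]), 'contact_force': array([-0.24210016, -0.68926009, -0.03596475]), 'moment': array([ 0.19789378, -0.2305618 , -0.0253259 ]), 'grip_width': 91.84940432797406}
1 [ 2.2196e+02 -3.1000e-01  5.0654e+02  4.5700e+01  3.7955e+02  2.9324e+02
  7.6400e+01  1.5700e+00] 0.10625524874641548
[[-0. -0.  0.]
 [-0.  0.  0.]
 [ 0. -0. -0.]
 [ 0. -0. -0.]]
1 [ 2.2196e+02 -3.1000e-01  5.0654e+02  4.5700e+01  3.7955e+02  2.9324e+02
  7.6400e+01  1.5700e+00] 0.10625524874639483
[[-0. -0.  0.]
 [-0.  0.  0.]
 [ 0. -0. -0.]
 [ 0. -0. -0.]]
1 [ 2.2196e+02 -3.1000e-01  5.0654e+02  4.5700e+01  3.7955e+02  2.9324e+02
  7.6400e+01  1.5700e+00] 0.10625524874651719
[[-0. -0.  0.]
 [-0.  0.  0.]
 [ 0. -0. -0.]
 [ 0. -0. -0.]]
1 [ 2.2196e+02 -3.1000e-01  5.0654e+02  4.5700e+01  3.7955e+02  2.9324e+02
  7.6400e+01  1.5700e+00] 0.10625524874666738
[[-0. -0.  0.]
 [-0.  0.  0.]
 [ 0. -0. -0.]
 [ 0. -0. -0.]]
-1 [ 2.50306e+03  7.13050e+02 -3.76390e+02  2.09042e+03  5.56010e+02
 -2.70980e+02  7.67400e+01  3.50000e-01] 143627.85792307204
-1 [ 2.50306e+03  7.13050e+02 -3.76390e+02  2.09042e+03  5.56010e+02
 -2.70980e+02  7.67400e+01  3.50000e-01] 143627.8578955113
-1 [ 2.50306e+03  7.13050e+02 -3.76390e+02  2.09042e+03  5.56010e+02
 -2.70980e+02  7.67400e+01  3.50000e-01] 143627.8578959229
-1 [ 2.50306e+03  7.13050e+02 -3.76390e+02  2.09042e+03  5.56010e+02
 -2.70980e+02  7.67400e+01  3.50000e-01] 143627.85793177766
```

```bash
cat >> kin.py <<'E'
K=[221.96,-.31,506.54,45.7,379.55,293.24,76.4,1,np.pi/2]
LO=np.array([-2.53,-.77,.04,-1,.28,-3.11]);HI=np.array([2.53,2.02,2.7,4.14,2.66,3.11])
def ik(p,R,q0,m=.03):
    def f(q):
        P,Q=fk(q,K);return np.r_[(P-p)/100,2*Ro.from_matrix(R.T@Q).as_rotvec()]
    r=least_squares(f,np.clip(q0,LO+m+.001,HI-m-.001),bounds=(LO+m,HI-m),max_nfev=60)
    return r.x,np.abs(r.fun).max()
def grasp(th,psi):
    "tool rotation: z = fingers, tilted th from down toward heading psi; y horizontal"
    z=np.array([np.sin(th)*np.cos(psi),np.sin(th)*np.sin(psi),-np.cos(th)]);y=np.array([-np.sin(psi),np.cos(psi),0])
    return np.c_[np.cross(y,z),y,z]
E
cat > plan.py <<'E'
from kin import *
H=np.array([465.2,-19.6,0]);yaw=.468;TR=np.array([557,-251.5])
q0=bot.get_obs()['joint_positions']
BC=np.array([[x,y,z] for x in(-37.5,37.5) for y in(-95,95) for z in(-41,-150)],float)
HC=np.array([[x,y,z] for x in(-30,30) for y in(-30,30) for z in(90,)]+[[x,y,z] for x in(-38,38) for y in(-38,38) for z in(0,10)],float)
def seeds():
    return [q0,[0,.4,1.6,-.8,1.8,0],[0,.4,1.6,.9,1.6,1.5],[0,.4,1.6,1.6,1.6,-1.5],[0,.6,1.2,3.1,.6,0],[.4,.5,1.6,1.5,1.5,1.5],[-.4,.5,1.8,1.5,1.5,-1.5]]
g=60
if __name__=='__main__':
  for th in(.8,1.05,1.3):
   for k in range(4):
    psi=yaw+k*np.pi/2
    for fl in(0,np.pi):
     R=grasp(th,psi)@Z(fl);p=H+[0,0,g]-6*R[:,2]
     best=[]
     for s in seeds():
        q,e=ik(p,R,s)
        if e<.01 and not any(np.abs(q-b).max()<.1 for b in best): best.append(q)
     for q in best:
        zb=(p+BC@R.T)[:,2].min()
        for sg in(1,-1):
         for beta in np.arange(-1.5,1.51,.5):
          # pour: rotate by world beta, then roll about tool z
          ok=True;qq=q
          for fr in np.linspace(0,1,7):
            Rp=Z(beta*fr)@R@Z(sg*2.3*fr);Hr=Rp@R.T@Z(yaw)
            G=np.array([*(H[:2]*(1-fr)+TR*fr),200.])
            qq,e=ik(G-6*Rp[:,2],Rp,qq)
            if e>.02: ok=False;break
          if ok:
            # lowest safe G height
            zmin=min((-6*Rp[:,2]+BC@Rp.T)[:,2].min(),((HC-[0,0,g])@Hr.T)[:,2].min())
            print(round(th,2),k,fl>0,'q',np.round(q,2),'zb',round(zb),'pour',sg,beta,np.round(qq,2),'hz',np.round(Hr[:,2],2),'zmin',round(zmin))
E
python3 plan.py | head -60
```

```text
0.8 0 False q [-0.66  0.56  2.41  1.85  0.74  1.79] zb 66 pour -1 -0.5 [-0.8   0.34  1.98  1.26  0.55  0.61] hz [-0.82  0.56  0.14] zmin -61
0.8 0 False q [-0.66  0.56  2.41  1.85  0.74  1.79] zb 66 pour -1 0.0 [-0.91  0.46  1.76  0.98  1.01  0.44] hz [-0.98  0.1   0.14] zmin -61
0.8 0 False q [-0.66  0.56  2.41  1.85  0.74  1.79] zb 66 pour -1 0.5 [-0.9   0.63  1.45  0.77  1.42  0.28] hz [-0.91 -0.38  0.14] zmin -61
0.8 0 False q [-0.66  0.56  2.41  1.85  0.74  1.79] zb 66 pour -1 1.0 [-0.82  0.8   1.11  0.58  1.79  0.08] hz [-0.62 -0.77  0.14] zmin -61
0.8 0 False q [-0.66  0.56  2.41  1.85  0.74  1.79] zb 66 pour -1 1.5 [-0.71  0.95  0.79  0.38  2.11 -0.19] hz [-0.17 -0.97  0.14] zmin -61
0.8 0 True q [-0.66  0.56  2.41  1.85  0.74 -1.35] zb 66 pour 1 -0.5 [-0.8   0.34  1.98  1.26  0.55  2.07] hz [-0.85 -0.51  0.14] zmin -61
0.8 0 True q [-0.66  0.56  2.41  1.85  0.74 -1.35] zb 66 pour 1 0.0 [-0.91  0.46  1.76  0.98  1.01  1.9 ] hz [-0.5  -0.85  0.14] zmin -61
0.8 0 True q [-0.66  0.56  2.41  1.85  0.74 -1.35] zb 66 pour 1 0.5 [-0.9   0.63  1.45  0.77  1.42  1.74] hz [-0.03 -0.99 
[... 6622 characters left out ...]
 0.54  1.85  1.26  1.14  1.58] hz [-0.35 -0.9  -0.25] zmin -60
1.05 0 True q [-0.82  0.79  2.5   1.93  1.1  -1.73] zb 51 pour 1 0.5 [-0.97  0.71  1.47  0.94  1.54  1.6 ] hz [ 0.13 -0.96 -0.25] zmin -60
1.05 0 True q [-0.82  0.79  2.5   1.93  1.1  -1.73] zb 51 pour 1 1.0 [-0.87  0.9   1.06  0.74  1.95  1.53] hz [ 0.57 -0.78 -0.25] zmin -60
1.05 0 True q [-0.82  0.79  2.5   1.93  1.1  -1.73] zb 51 pour 1 1.5 [-0.73  1.09  0.64  0.54  2.34  1.35] hz [ 0.87 -0.41 -0.25] zmin -60
1.05 0 True q [-0.82  0.79  2.5   1.93  1.1  -1.73] zb 51 pour -1 0.0 [-1.    0.54  1.85  1.26  1.14 -3.02] hz [-0.93  0.25 -0.25] zmin -60Exception ignored on flushing sys.stdout:
BrokenPipeError: [Errno 32] Broken pipe
```

```bash
cat > plan2.py <<'E'
from plan import *
SE=np.array([533.7,251.1])+Z(-.035)[:2,:2]@[67,0]
for th in(1.05,1.2):
  psi=yaw+np.pi/2
  for fl in(0,np.pi):
    R=grasp(th,psi)@Z(fl);p=H+[0,0,g]-6*R[:,2]
    for s in seeds():
      q,e=ik(p,R,s)
      if e<.01: break
    else: print(th,fl,'no grasp');continue
    Rs=Z(1.536-psi)@R; qs,es=ik(np.array([*SE,30+g])-6*Rs[:,2],Rs,q); ql,el=ik(p+[0,0,140],R,q)
    print('TH',th,fl>0,'q',np.round(q,2),'lift',np.round(ql,2),el<.01,'seat',np.round(qs,2),es<.01)
    for sg in(1,-1):
      for beta in np.arange(-1.5,2.1,.5):
        for roll in(1.9,2.3,2.7):
          ok=True;qq=ql
          for fr in np.linspace(0,1,9):
            Rp=Z(beta*fr)@R@Z(sg*roll*fr);Hr=Rp@R.T@Z(yaw)
            qq,e=ik(np.array([*(H[:2]*(1-fr)+TR*fr),200-60*fr])-6*Rp[:,2],Rp,qq)
            if e>.02: ok=False;break
          if ok:
            zm=(-6*Rp[:,2]+BC@Rp.T)[:,2].min(),((HC-[0,0,g])@Hr.T)[:,2].min()
            print('  ',sg,round(beta,1),roll,np.round(qq,2),'hz',np.round(Hr[:,2],2),'d',np.round(Rp[:,2],2),np.round(zm))
E
python3 plan2.py
```

```text
TH 1.05 False q [-0.53  0.94  1.47  0.49  1.69  1.95] lift [-0.53  0.73  1.42  0.52  1.91  2.07] True seat [-0.15  0.84  1.6   1.14  1.25  2.31] True
   1 1.0 1.9 [-0.42  1.28  0.39 -0.44  2.46  2.96] hz [0.65 0.76 0.  ] d [-0.86  0.09 -0.5 ] [-65. -53.]
   1 1.5 1.9 [-0.28  1.12  0.74 -0.68  2.1   2.7 ] hz [0.21 0.98 0.  ] d [-0.8  -0.34 -0.5 ] [-65. -53.]
   1 2.0 1.9 [-0.17  0.95  1.15 -0.87  1.68  2.6 ] hz [-0.29  0.96  0.  ] d [-0.54 -0.68 -0.5 ] [-65. -53.]
   1 2.0 2.3 [-0.17  0.95  1.15 -0.87  1.68  3.  ] hz [-0.06  0.97 -0.25] d [-0.54 -0.68 -0.5 ] [-60. -49.]
   -1 -1.5 1.9 [-1.01  0.67  1.83  1.26  1.15  0.39] hz [-0.91  0.41  0.  ] d [ 0.74  0.45 -0.5 ] [-65. -53.]
   -1 -1.5 2.3 [-1.01  0.67  1.83  1.26  1.15 -0.01] hz [-0.95  0.19 -0.25] d [ 0.74  0.45 -0.5 ] [-60. -49.]
   -1 -1.5 2.7 [-1.01  0.67  1.83  1.26  1.15 -0.41] hz [-0.9  -0.1  -0.43] d [ 0.74  0.45 -0.5 ] [-41. -49.]
   -1 -1.0 1.9 [-0.96  0.82  1.44  0.91  1.53  0.45] hz [-1.   -0.08  0.  ] d [ 0.44  0.75 -0.5 ] [-65. -53.]
   -1 -1.0 2.3 [-0.96  0.82  1.44  0.91  1.53  0.05] hz [-0.92 -0.29 -0.25] d [ 0.44
[... 10538 characters left out ...]
0.9  -0.15] d [-0.58 -0.73 -0.36] [-78. -44.]
   1 2.0 2.3 [-0.15  1.02  1.11 -0.97  1.77 -0.12] hz [-0.19  0.87 -0.45] d [-0.58 -0.73 -0.36] [-72. -51.]
   1 2.0 2.7 [-0.15  1.02  1.11 -0.97  1.77  0.28] hz [ 0.09  0.75 -0.65] d [-0.58 -0.73 -0.36] [-52. -51.]
   -1 -1.5 1.9 [-1.04  0.74  1.85  1.36  1.26 -2.89] hz [-0.84  0.53 -0.15] d [ 0.8   0.48 -0.36] [-78. -44.]
   -1 -1.0 1.9 [-0.99  0.89  1.43  0.99  1.62 -2.75] hz [-0.99  0.06 -0.15] d [ 0.47  0.8  -0.36] [-78. -44.]
   -1 -0.5 1.9 [-0.87  1.07  0.98  0.77  2.03 -2.75] hz [-0.9  -0.42 -0.15] d [ 0.03  0.93 -0.36] [-78. -44.]
   -1 0.0 1.9 [-0.72  1.26  0.53  0.57  2.44 -2.87] hz [-0.59 -0.8  -0.15] d [-0.42  0.83 -0.36] [-78. -44.]
```

```bash
cat > go.py <<'E'
from plan import *
def to(p,R,o=None):
    o=o or bot.get_obs();R0=tcp(o['tcp_rot'])
    return np.r_[R0.T@(p-o['tool_pos']),Ro.from_matrix(R0.T@R).as_rotvec()]
TH=1.2;PSI=yaw+np.pi/2;RG=grasp(TH,PSI)@Z(np.pi);PG=H+[0,0,g]-6*RG[:,2]
E
python3 - <<'E'
from go import *
d=to(PG+[0,0,160],RG);print(np.round(d,3),'rows',np.linalg.norm(d[:3])/41,np.linalg.norm(d[3:])/.125)
q=q0
o=bot.get_obs();R0=tcp(o['tcp_rot'])
for f in np.linspace(0,1,9):
    q,e=ik(o['tool_pos']+f*(R0@d[:3]),R0@Ro.from_rotvec(f*d[3:]).as_matrix(),q);print(np.round(q,2),round(e,3))
print('down in tool axes',RG.T@[0,0,-160.])
E
```

```text
[-2.49849e+02 -1.17745e+02  3.95540e+01 -9.38000e-01  1.05600e+00
  1.80000e-01] rows 6.805403819071266 11.386145015973131
[ 0.48  0.42  1.57 -0.14  1.77 -0.64] 0.0
[ 0.32  0.41  1.58 -0.05  1.75 -0.73] 0.0
[ 0.16  0.42  1.58  0.04  1.75 -0.82] 0.0
[ 0.01  0.45  1.57  0.13  1.76 -0.91] 0.0
[-0.13  0.5   1.54  0.21  1.8  -0.98] 0.0
[-0.25  0.56  1.51  0.3   1.85 -1.03] 0.0
[-0.36  0.63  1.47  0.39  1.91 -1.06] 0.0
[-0.46  0.7   1.43  0.48  1.97 -1.07] 0.0
[-0.54  0.78  1.39  0.58  2.03 -1.06] 0.0
down in tool axes [-1.49126254e+02 -1.82626989e-14  5.79772407e+01]
```

```bash
cat >> go.py <<'E'
def calls(p,R,n,o=None):
    "split a straight move into n calls; print end delta of each"
    o=o or bot.get_obs();P=np.array(o['tool_pos'],float);Rc=tcp(o['tcp_rot'])
    w=Ro.from_matrix(Rc.T@R).as_rotvec()/n;dp=(p-P)/n
    for i in range(n):
        print(i,np.round(np.r_[Rc.T@dp,w],3).tolist());Rc=Rc@Ro.from_rotvec(w).as_matrix()
E
python3 - <<'E'
from go import *
calls(PG+[0,0,160],RG,3)
E
```

```text
0 [-83.283, -39.248, 13.185, -0.313, 0.352, 0.06]
1 [-82.813, -31.828, -27.917, -0.313, 0.352, 0.06]
2 [-68.041, -12.885, -62.087, -0.313, 0.352, 0.06]
```

Request:
{"op": "step_arm", "data": {
  "deltas": [
    [-21,-10,3,-0.078,0.088,0.015],
    [-42,-20,6,-0.156,0.176,0.03],
    [-62,-30,10,-0.234,0.264,0.045],
    [-83,-39,13,-0.313,0.352,0.06]
  ],
  "fingers": 91.8
}}

```text
time: 2.78
tool_pos: [358.9, 126.7, 243.6]
tcp_rot: [-2.789, -0.533, 2.405]
contact_force: [0.2, -0.2, -0.1]
grip_width: 92.0
```

Request:
{"op": "step_arm", "data": {
  "deltas": [
    [-21,-8,-7,-0.078,0.088,0.015],
    [-42,-16,-14,-0.156,0.176,0.03],
    [-62,-24,-21,-0.234,0.264,0.045],
    [-83,-32,-28,-0.313,0.352,0.06]
  ]
}}

```text
time: 3.12
tool_pos: [412.8, 50.3, 234.1]
tcp_rot: [-2.982, -0.858, 2.213]
contact_force: [0.5, 0.3, -0.3]
grip_width: 91.8
```

Request:
{"op": "step_arm", "data": {
  "deltas": [
    [-17,-3,-15,-0.078,0.088,0.015],
    [-34,-6,-31,-0.156,0.176,0.03],
    [-51,-9,-46,-0.234,0.264,0.045],
    [-68,-13,-62,-0.313,0.352,0.06],
    [-68,-13,-62,-0.313,0.352,0.06]
  ]
}}

```text
time: 3.53
tool_pos: [465.9, -28.3, 221.1]
tcp_rot: [-3.139, -1.208, 2.027]
contact_force: [-0.7, -0.8, -0.8]
grip_width: 91.9
```

Run:
```python
from go import *
print(np.round(to(PG+[0,0,160],RG),3),np.round(to(PG,RG),3))
p=__import__('look').snap('scene','s1')
import cv2;cv2.imwrite('pics/s1b.png',cv2.resize(p['color'][60:260,150:400,::-1],None,fx=2.5,fy=2.5))
```

```text
[ 1.902  3.313  2.011  0.008 -0.008 -0.004] [-1.47692e+02  3.45200e+00  5.87720e+01  8.00000e-03 -8.00000e-03
 -4.00000e-03]
```

View pics/s1b.png

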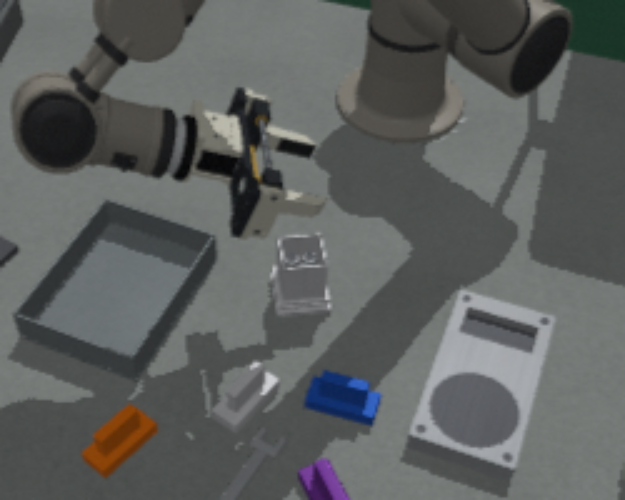

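The gripper is tilted above the housing at (300,270), its jaws straddling it and the wrist clear of the tray. Descending.

Request:
{"op": "step_arm", "data": {
  "deltas": [
    [-30,3,12,0.008,-0.008,-0.004],
    [-60,3,24,0.008,-0.008,-0.004],
    [-90,3,36,0.008,-0.008,-0.004],
    [-120,3,48,0.008,-0.008,-0.004],
    [-148,3.5,59,0.008,-0.008,-0.004]
  ]
}}

```text
time: 4.0
tool_pos: [468.1, -20.2, 63.8]
tcp_rot: [3.134, -1.19, 2.059]
contact_force: [1.7, 0.5, 0.1]
grip_width: 91.4
```

Request:
{"op": "step_arm", "data": {
  "deltas": [
    [0,0,0,0,0,0],
    [0,0,0,0,0,0],
    [0,0,0,0,0,0],
    [0,0,0,0,0,0],
    [0,0,0,0,0,0]
  ],
  "fingers": 40
}}

```text
time: 4.42
tool_pos: [469.2, -21.9, 65.9]
tcp_rot: [3.131, -1.189, 2.058]
contact_force: [0.5, 0.0, -0.8]
grip_width: 62.7
```

Request:
{"op": "step_arm", "data": {
  "deltas": [
    [0,0,0,0,0,0],
    [0,0,0,0,0,0]
  ]
}}

```text
time: 4.58
tool_pos: [469.0, -22.0, 65.8]
tcp_rot: [3.132, -1.192, 2.057]
contact_force: [1.1, -0.3, 7.2]
grip_width: 60.1
```

Run:
```python
from go import *
o=bot.get_obs();print(o['tool_pos'],o['tcp_rot'],o['grip_width'],o['contact_force'])
print(np.round(to(PG,RG),3))
G=np.array([507,-241,200.]);print('lift');calls(PG+[0,0,140],RG,1)
calls(np.array([507,-241,140.])-6*RG[:,2],RG,1)
calls(np.array([507,-241,200.])-6*RG[:,2],RG,1)
```

```text
[469.03645025 -21.98584465  65.75633054] [ 3.13193498 -1.19176215  2.05666079] 60.10013741514115 [ 1.14080837 -0.26281351  7.23497171]
[-3.953 -2.376 -0.268 -0.007  0.008  0.007]
lift
0 [126.11, -1.875, -52.068, -0.007, 0.008, 0.007]
0 [-9.297, -66.58, -230.516, -0.007, 0.008, 0.007]
0 [46.445, -66.366, -252.717, -0.007, 0.008, 0.007]
```

Request:
{"op": "step_arm", "data": {
  "deltas": [
    [15,0,-6,0,0,0],
    [40,0,-16,0,0,0],
    [70,0,-28,0,0,0],
    [100,0,-40,0,0,0],
    [130,0,-52,0,0,0]
  ]
}}

```text
time: 5.0
tool_pos: [468.4, -22.4, 204.6]
tcp_rot: [3.139, -1.19, 2.05]
contact_force: [1.2, -0.9, -7.2]
grip_width: 59.9
```

Request:
{"op": "step_arm", "data": {
  "deltas": [
    [-7,-6,-18,0,0,0],
    [-18,-15,-45,0,0,0],
    [-30,-25,-75,0,0,0],
    [-42,-34,-105,0,0,0],
    [-54,-44,-135,0,0,0]
  ]
}}

```text
time: 5.42
tool_pos: [496.4, -173.0, 203.0]
tcp_rot: [3.139, -1.19, 2.05]
contact_force: [1.2, -0.5, -6.0]
grip_width: 59.9
```

Request:
{"op": "step_arm", "data": {
  "deltas": [
    [-12,-10,-30,0,0,0],
    [-24,-20,-58,0,0,0],
    [-40,-20,-60,0,0,0],
    [-60,-20,-52,0,0,0],
    [-72,-20,-48,0,0,0]
  ]
}}

```text
time: 5.83
tool_pos: [510.9, -244.6, 151.1]
tcp_rot: [3.14, -1.192, 2.047]
contact_force: [-1.5, 0.1, -6.9]
grip_width: 60.3
```

Run:
```python
from go import *
o=bot.get_obs();print(o['tool_pos'],o['tcp_rot'],o['grip_width'],o['contact_force'],o['joint_positions'])
calls(np.array([507,-241,150.])-6*RG[:,2],RG,1)
q=o['joint_positions']
for r in(0,.6,1.2,1.57,1.9,2.2,2.5):
    R=RG@Z(r);G=np.array([507,-241,150.]);q,e=ik(G-6*R[:,2],R,q);print(r,np.round(q,2),e<.01,'body',(G-6*R[:,2]+BC@R.T)[:,2].min(),'hous',(G+(HC-[0,0,g])@(R@RG.T@Z(yaw)).T)[:,2].min())
```

```text
[ 510.89176566 -244.60374513  151.12048788] [ 3.14036652 -1.19219227  2.04650581] 60.26583556126095 [-1.49144955  0.06125159 -6.857798  ] [-0.74948555  1.13258901  0.80115036  0.44894757  2.32632556 -1.11939239]
0 [0.755, -1.851, -0.955, -0.006, 0.008, 0.003]
0 [-0.75  1.13  0.8   0.45  2.33 -1.12] True body 132.07934873663265 hous 89.99999999999999
0.6 [-0.75  1.13  0.8   0.45  2.33 -0.52] True body 88.18858379914923 hous 76.86399980653121
1.2 [-0.75  1.13  0.8   0.45  2.33  0.08] True body 71.83967833686039 hous 82.04121498370706
1.57 [-0.75  1.13  0.8   0.45  2.33  0.45] True body 78.4592965821747 hous 93.83925090616859
1.9 [-0.75  1.13  0.8   0.45  2.33  0.78] True body 71.94244671132716 hous 105.64671458262761
2.2 [-0.75  1.13  0.8   0.45  2.33  1.08] True body 74.87456415599145 hous 99.90110439498542
2.5 [-0.75  1.13  0.8   0.45  2.33  1.38] True body 86.03872497588473 hous 98.0774901905969
```

Request:
{"op": "step_arm", "data": {
  "deltas": [
    [-2,0,1,0,0,0.1],
    [-4,0,2,0,0,0.22],
    [-6,0,3,0,0,0.34],
    [-8,0,3,0,0,0.46],
    [-10,0,4,0,0,0.58]
  ]
}}

```text
time: 6.25
tool_pos: [511.3, -243.4, 142.9]
tcp_rot: [-2.196, -0.887, 0.986]
contact_force: [0.2, 0.5, -6.4]
grip_width: 59.6
```

Request:
{"op": "step_arm", "data": {
  "deltas": [
    [0,0,0,0,0,0.12],
    [0,0,0,0,0,0.24],
    [0,0,0,0,0,0.36],
    [0,0,0,0,0,0.48],
    [0,0,0,0,0,0.6]
  ]
}}

```text
time: 6.67
tool_pos: [511.3, -243.4, 143.0]
tcp_rot: [-1.977, -0.358, 0.626]
contact_force: [0.0, 0.0, -7.1]
grip_width: 60.2
```

Request:
{"op": "step_arm", "data": {
  "deltas": [
    [0,0,0,0,0,0.1],
    [0,0,0,0,0,0.2],
    [0,0,0,0,0,0.3],
    [0,0,0,0,0,0.4],
    [0,0,0,0,0,0.46]
  ]
}}

```text
time: 7.08
tool_pos: [511.3, -243.4, 143.0]
tcp_rot: [-1.951, 0.067, 0.449]
contact_force: [-0.1, 0.3, -6.3]
grip_width: 59.8
```

Request:
{"op": "step_arm", "data": {
  "deltas": [
    [0,0,0,0,0,0.05],
    [0,0,0,0,0,0.1],
    [0,0,0,0,0,0.15],
    [0,0,0,0,0,0.2],
    [0,0,0,0,0,0.25]
  ]
}}

```text
time: 7.5
tool_pos: [511.3, -243.4, 143.0]
tcp_rot: [-1.968, 0.296, 0.354]
contact_force: [0.6, 0.5, -6.8]
grip_width: 59.9
```

Request:
{"op": "step_arm", "data": {
  "deltas": [
    [0,0,0,0,0,0.05],
    [0,0,0,0,0,0.1],
    [0,0,0,0,0,0.15],
    [0,0,0,0,0,0.2],
    [0,0,0,0,0,0.25]
  ]
}}

```text
time: 7.92
tool_pos: [511.3, -243.4, 143.0]
tcp_rot: [-2.013, 0.525, 0.244]
contact_force: [0.3, -0.4, -5.3]
grip_width: 59.9
```

Request:
{"op": "step_arm", "data": {
  "deltas": [
    [0,0,0,0,0,0.05],
    [0,0,0,0,0,0.1],
    [0,0,0,0,0,0.15],
    [0,0,0,0,0,0.2],
    [0,0,0,0,0,0.2]
  ]
}}

```text
time: 8.33
tool_pos: [511.3, -243.4, 143.1]
tcp_rot: [-2.077, 0.703, 0.133]
contact_force: [0.6, 0.9, -6.9]
grip_width: 59.9
```

Run:
```python
from go import *
import look,cv2
o=bot.get_obs();print(o['tool_pos'],o['tcp_rot'],o['grip_width'],o['contact_force'])
a=look.snap('scene','a');b=look.snap('top','b')
for n,p in(('s',a),('t',b)): print(n,[(round(x['p'],2),np.round(x['rect']).tolist()) for x in bot.boxes_of('pin0',p)])
im=np.hstack([cv2.resize(a['color'][120:230,130:250],(400,366)),cv2.resize(b['color'][150:270,290:400],(400,436))[:366]])
cv2.imwrite('pics/pour.png',im[:,:,::-1])
```

```text
[ 511.29859765 -243.42946482  143.08228448] [-2.07669988  0.70271448  0.13255529] 59.855203410058714 [ 0.64398663  0.92646477 -6.89102916]
s []
t [(0.69, [264.0, 179.0, 18.0, 23.0])]
```

View pics/pour.png

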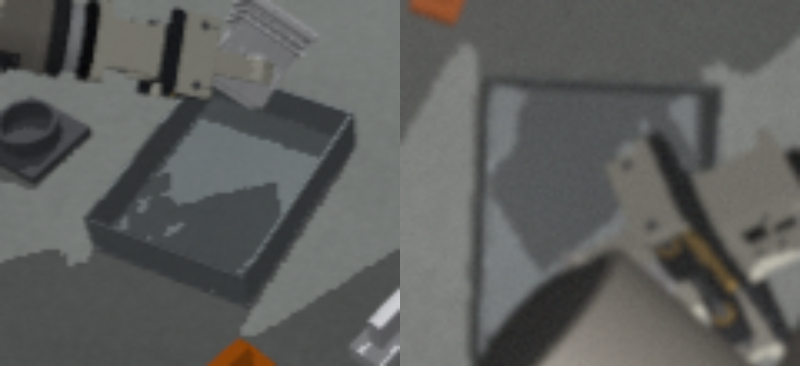

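No pins are out yet: the tray is empty and the wrist weight is unchanged at about 6.5 N. The tilt is 117°, so friction is still holding them. I'll roll further, in quicker steps.

Request:
{"op": "step_arm", "data": {
  "deltas": [
    [0,0,0,0,0,0.06],
    [0,0,0,0,0,0.12],
    [0,0,0,0,0,0.18],
    [0,0,0,0,0,0.24],
    [0,0,0,0,0,0.3]
  ]
}}

```text
time: 8.95
tool_pos: [511.2, -243.8, 143.7]
tcp_rot: [-2.262, 0.952, -0.117]
contact_force: [0.4, 0.1, -5.8]
grip_width: 60.0
```

Request:
{"op": "step_arm", "data": {
  "deltas": [
    [0,0,0,0,0,0.06],
    [0,0,0,0,0,0.12],
    [0,0,0,0,0,0.18],
    [0,0,0,0,0,0.24],
    [0,0,0,0,0,0.3]
  ]
}}

```text
time: 9.37
tool_pos: [511.1, -243.8, 144.1]
tcp_rot: [-2.675, 1.145, -0.589]
contact_force: [-0.1, -0.1, -4.5]
grip_width: 59.8
```

Request:
{"op": "step_arm", "data": {
  "deltas": [
    [0,0,0,0,0,0],
    [0,0,0,0,0,0]
  ]
}}

```text
time: 9.53
tool_pos: [511.2, -243.8, 144.0]
tcp_rot: [-2.666, 1.142, -0.58]
contact_force: [0.2, 0.0, -3.9]
grip_width: 59.8
```

Run:
```python
from go import *
import look,cv2
o=bot.get_obs();print(o['tool_pos'],o['joint_positions'],o['grip_width'],o['contact_force'])
R=tcp(o['tcp_rot']);print('hz',(R@RG.T)[:,2])
a=look.snap('scene','a2')
cv2.imwrite('pics/pour2.png',cv2.resize(a['color'][120:230,130:250,::-1],(600,550)))
```

```text
[ 511.15281051 -243.84900636  143.97011239] [-0.74798725  1.14099768  0.80272588  0.44469074  2.317731    1.81042878] 59.80565626372944 [ 0.2380443   0.0194392  -3.94303293]
hz [ 0.4783397  -0.51130382 -0.71397446]
```

```bash
cat >> go.py <<'E'
SEAT=np.array([533.7,251.1])+Z(-.035)[:2,:2]@[67,0]
RS=Z(1.536-PSI)@RG
E
python3 - <<'E'
from go import *
o=bot.get_obs();P=np.array(o['tool_pos']);R=tcp(o['tcp_rot']);q=o['joint_positions']
# stage A: lift 70 with rollback 1.2 ; stage B: to above seat
RA=R@Z(-1.2);PA=P+[0,0,70]
print('A');calls(PA,RA,2)
PB=np.array([*SEAT,200.])-6*RS[:,2]
w=Ro.from_matrix(RA.T@RS).as_rotvec();print('B',np.round(w,2),np.linalg.norm(PB-PA))
for f in np.linspace(0,1,9):
    Rf=RA@Ro.from_rotvec(f*w).as_matrix();pf=PA+f*(PB-PA);q,e=ik(pf,Rf,q)
    print(np.round(q,2),round(e,3),'low',(pf+6*Rf[:,2]+(HC-[0,0,g])@(Rf@RG.T@Z(yaw)).T)[:,2].min(),(pf+BC@Rf.T)[:,2].min())
calls(PB,RS,4,dict(tool_pos=PA,tcp_rot=Ro.from_matrix(RA).as_euler('xyz')))
E
```

```text
A
0 [-31.837, -6.653, -12.929, 0.0, -0.0, -0.6]
1 [-22.519, -23.468, -12.929, 0.0, -0.0, -0.6]
B [-0.33  0.41 -1.51] 495.2908704914945
[-0.75  1.07  0.77  0.49  2.41  0.68] 0.0 low 162.09313594800057 136.2589300198029
[-0.69  0.97  0.95  0.54  2.25  0.51] 0.0 low 150.1867930935022 141.1976939307752
[-0.64  0.9   1.1   0.6   2.1   0.35] 0.0 low 140.4408120174098 137.97014682511963
[-0.58  0.83  1.22  0.67  1.96  0.19] 0.0 low 133.26811373421103 138.07876854021
[-0.51  0.78  1.33  0.76  1.84  0.02] 0.0 low 128.89664738035924 141.4605817093434
[-0.44  0.75  1.42  0.85  1.72 -0.16] 0.0 low 127.44243834634882 147.92182798872616
[-0.36  0.73  1.5   0.96  1.61 -0.34] 0.0 low 128.90495246052492 157.1457097083601
[-0.27  0.72  1.55  1.07  1.51 -0.54] 0.0 low 133.16711733201197 168.70504758223285
[-0.18  0.73  1.58  1.2   1.42 -0.74] 0.0 low 140.0 182.07934873663262
0 [69.142, -45.422, 92.132, -0.083, 0.101, -0.378]
1 [73.165, -26.092, 96.427, -0.083, 0.101, -0.378]
2 [69.325, -7.157, 102.347, -0.083, 0.101, -0.378]
3 [58.232, 8.385, 108.953, -0.083, 0.101, -0.378]
```

Request:
{"op": "step_arm", "data": {
  "deltas": [
    [-6,-1,-3,0,0,-0.12],
    [-13,-3,-5,0,0,-0.24],
    [-19,-4,-8,0,0,-0.36],
    [-25,-5,-10,0,0,-0.48],
    [-32,-7,-13,0,0,-0.6]
  ]
}}

```text
time: 10.0
tool_pos: [511.4, -243.7, 179.2]
tcp_rot: [-2.071, 0.694, 0.139]
contact_force: [-0.5, 0.6, -4.9]
grip_width: 59.8
```

Request:
{"op": "step_arm", "data": {
  "deltas": [
    [-5,-5,-3,0,0,-0.12],
    [-9,-9,-5,0,0,-0.24],
    [-13,-14,-8,0,0,-0.36],
    [-18,-19,-10,0,0,-0.48],
    [-23,-23,-13,0,0,-0.6]
  ]
}}

```text
time: 10.42
tool_pos: [511.0, -243.8, 214.5]
tcp_rot: [-1.953, 0.148, 0.417]
contact_force: [0.2, 0.6, -4.4]
grip_width: 60.0
```

Request:
{"op": "step_arm", "data": {
  "deltas": [
    [14,-9,18,-0.017,0.02,-0.076],
    [28,-18,37,-0.033,0.04,-0.151],
    [41,-27,55,-0.05,0.06,-0.227],
    [55,-36,74,-0.066,0.08,-0.302],
    [69,-45,92,-0.083,0.101,-0.378]
  ]
}}

```text
time: 10.83
tool_pos: [533.3, -121.4, 210.8]
tcp_rot: [-2.042, -0.236, 0.48]
contact_force: [-0.2, -0.7, -4.2]
grip_width: 59.8
```

Request:
{"op": "step_arm", "data": {
  "deltas": [
    [15,-5,19,-0.017,0.02,-0.076],
    [29,-10,38,-0.033,0.04,-0.151],
    [44,-16,58,-0.05,0.06,-0.227],
    [58,-21,77,-0.066,0.08,-0.302],
    [73,-26,96,-0.083,0.101,-0.378]
  ]
}}

```text
time: 11.25
tool_pos: [555.6, -0.2, 207.9]
tcp_rot: [-2.175, -0.613, 0.597]
contact_force: [0.9, -0.3, -4.7]
grip_width: 59.9
```

Request:
{"op": "step_arm", "data": {
  "deltas": [
    [14,-1,20,-0.017,0.02,-0.076],
    [28,-3,41,-0.033,0.04,-0.151],
    [41,-4,61,-0.05,0.06,-0.227],
    [55,-6,82,-0.066,0.08,-0.302],
    [69,-7,102,-0.083,0.101,-0.378]
  ]
}}

```text
time: 11.67
tool_pos: [577.8, 121.2, 204.6]
tcp_rot: [-2.442, -0.962, 0.851]
contact_force: [0.6, -0.3, -3.8]
grip_width: 59.8
```

Request:
{"op": "step_arm", "data": {
  "deltas": [
    [12,2,22,-0.017,0.02,-0.076],
    [23,3,44,-0.033,0.04,-0.151],
    [35,5,65,-0.05,0.06,-0.227],
    [46,7,87,-0.066,0.08,-0.302],
    [58,8,109,-0.083,0.101,-0.378]
  ]
}}

```text
time: 12.08
tool_pos: [599.7, 242.7, 201.1]
tcp_rot: [3.138, -1.199, 1.542]
contact_force: [-0.2, 0.1, -4.0]
grip_width: 59.7
```

Run:
```python
from go import *
import look,cv2
o=bot.get_obs();print(o['tool_pos'],o['tcp_rot'],o['grip_width'],o['contact_force'])
print('to above',np.round(to(np.array([*SEAT,200.])-6*RS[:,2],RS),3))
a=look.snap('scene','a3');b=look.snap('top','b3')
for n,p in(('s',a),('t',b)): 
  for q in('pin0','housing'):print(n,q,[(round(x['p'],2),np.round(x['rect']).tolist()) for x in bot.boxes_of(q,p)])
im=np.hstack([cv2.resize(a['color'][130:220,150:240],(390,390)),cv2.resize(a['color'][110:240,270:400],(390,390),interpolation=cv2.INTER_CUBIC)])
cv2.imwrite('pics/pre.png',im[:,:,::-1])
```

```text
[599.73657992 242.73430667 201.11202388] [ 3.13763887 -1.19879787  1.54169465] 59.722907376480535 [-0.20514319  0.12597996 -3.95562056]
to above [ 1.154e+00  7.150e-01  3.900e-02 -1.000e-03  1.000e-03  2.000e-03]
s pin0 [(0.64, [194.0, 163.0, 5.0, 12.0])]
s housing [(0.9, [346.0, 195.0, 36.0, 45.0])]
t pin0 [(0.58, [358.0, 208.0, 14.0, 20.0]), (0.46, [358.0, 235.0, 13.0, 20.0]), (0.44, [342.0, 214.0, 21.0, 14.0])]
t housing [(0.86, [151.0, 201.0, 42.0, 28.0]), (0.24, [357.0, 235.0, 18.0, 22.0])]
```

View pics/pre.png

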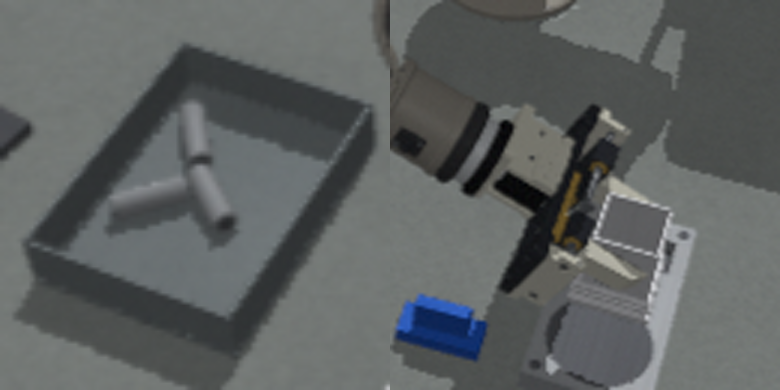

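The tray view shows all three pins lying inside, around (195,165). The housing is upright in the jaws over the disc. Lowering it to just above the disc.

Request:
{"op": "step_arm", "data": {
  "deltas": [
    [-28,0,10,0,0,0],
    [-55,0,20,0,0,0],
    [-80,0,28,0,0,0],
    [-96,0.5,33.5,0,0,0],
    [-96,0.5,33.5,0,0,0]
  ]
}}

```text
time: 12.8
tool_pos: [599.7, 236.7, 96.9]
tcp_rot: [-3.119, -1.199, 1.514]
contact_force: [0.5, 0.2, -4.4]
grip_width: 60.3
```

Run:
```python
from go import *
import fit
from fit import M,rect,draw,cv2,grad
o=bot.get_obs();print(o['tool_pos'],o['tcp_rot'],o['contact_force'])
T,S=bot.capture('top'),bot.capture('scene')
M['housing']=rect(60,60,90)+rect(52,52,90)
z0=30+o['tool_pos'][2]-95.8
for n,vw in(('t',[(T,grad(T,.7))]),('s',[(S,grad(S,.7))]),('b',[(T,grad(T,.7)),(S,grad(S,.7))])):
    v,f=fit.fit('housing',SEAT,vw,z0=z0,d=20,a=(-.3,.3));print(n,np.round(v,3),round(f,1),'seat off',np.round(v[:2]-(SEAT-[7,0]),1))
x,y=310,160
im=cv2.resize(np.ascontiguousarray(S['color'][y:y+70,x:x+70,::-1]),None,fx=6,fy=6,interpolation=cv2.INTER_CUBIC);jm=im.copy();M['housing']+=rect(76,76,10)+rect(76,76,0)
draw(jm,S,'housing',v,z0,6,np.array([x,y]));draw(jm,S,'base',[533.7,251.1,-.035],0,6,np.array([x,y]))
cv2.imwrite('pics/seat.png',np.hstack([im,jm])[:, :840])
```

```text
[599.70724206 236.74217354  96.85244948] [-3.11946835 -1.19898148  1.51357248] [ 0.54537384  0.18963934 -4.36687963]
t [ 5.81497e+02  2.37998e+02 -1.61000e-01] 81.8 seat off [-12.2 -10.8]
s [ 6.03089e+02  2.36794e+02 -5.10000e-02] 110.1 seat off [  9.4 -12. ]
b [ 6.03209e+02  2.36317e+02 -3.40000e-02] 183.3 seat off [  9.6 -12.4]
```

View pics/seat.png

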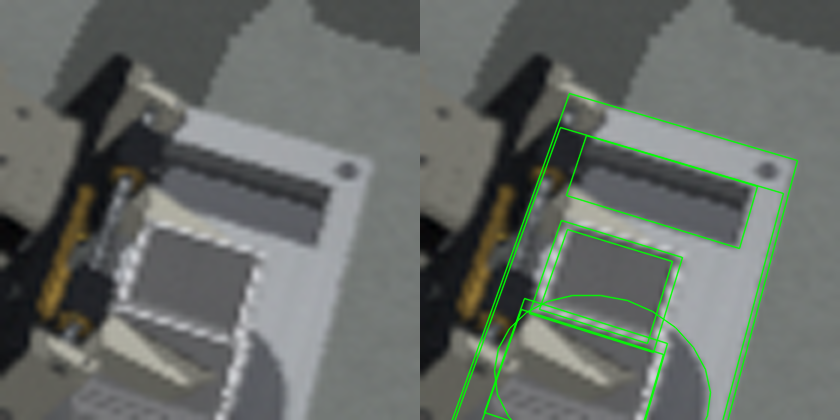

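The rim overlay agrees in the scene view: the housing is about 12 mm short in y and 9 mm over in x, with x deliberately offset by 7 mm for gripper clearance at the pocket. Shifting, then lowering to touch.

Request:
{"op": "step_arm", "data": {
  "deltas": [
    [3,-1,4,0,0,0],
    [4,-3,8,0,0,0],
    [4,-3,8.5,0,0,0],
    [4,-3,8.5,0,0,0]
  ]
}}

```text
time: 13.23
tool_pos: [597.2, 247.9, 100.9]
tcp_rot: [-3.134, -1.198, 1.53]
contact_force: [0.7, 0.3, -3.9]
grip_width: 60.1
```

Request:
{"op": "step_arm", "data": {
  "deltas": [
    [-1,0,0.4,0,0,0],
    [-1.5,0,0.6,0,0,0],
    [-1.5,0,0.6,0,0,0]
  ]
}}

```text
time: 13.48
tool_pos: [597.3, 247.4, 98.4]
tcp_rot: [-3.131, -1.198, 1.526]
contact_force: [-1.3, -1.2, -3.7]
grip_width: 60.0
```

Request:
{"op": "step_arm", "data": {
  "deltas": [
    [-1,0,0.4,0,0,0],
    [-1,0,0.4,0,0,0]
  ]
}}

```text
time: 13.65
tool_pos: [597.3, 247.3, 97.1]
tcp_rot: [-3.13, -1.198, 1.525]
contact_force: [-0.3, 0.3, -5.1]
grip_width: 59.9
```

Request:
{"op": "step_arm", "data": {
  "deltas": [
    [-1,0,0.4,0,0,0],
    [-1,0,0.4,0,0,0]
  ]
}}

```text
time: 13.82
tool_pos: [597.3, 247.3, 96.0]
tcp_rot: [-3.13, -1.198, 1.525]
contact_force: [0.4, -1.4, -3.3]
grip_width: 60.1
```

Request:
{"op": "step_arm", "data": {
  "deltas": [
    [-1,0,0.4,0,0,0],
    [-1,0,0.4,0,0,0]
  ]
}}

```text
time: 13.98
tool_pos: [597.4, 247.4, 95.2]
tcp_rot: [-3.131, -1.198, 1.526]
contact_force: [0.5, 0.4, -3.6]
grip_width: 60.1
```

Request:
{"op": "step_arm", "data": {
  "deltas": [
    [-1,0,0.4,0,0,0],
    [-1,0,0.4,0,0,0],
    [-1,0,0.4,0,0,0]
  ]
}}

```text
time: 14.23
tool_pos: [597.5, 247.4, 95.0]
tcp_rot: [-3.133, -1.2, 1.528]
contact_force: [-1.6, -1.7, 4.6]
grip_width: 59.7
```

Request:
{"op": "step_arm", "data": {
  "deltas": [
    [-1,0,0.4,0,0,0],
    [-1,0,0.4,0,0,0]
  ]
}}

```text
time: 14.4
tool_pos: [597.6, 247.4, 95.0]
tcp_rot: [-3.135, -1.201, 1.53]
contact_force: [-3.5, -3.7, 10.2]
grip_width: 59.6
```

Run:
```python
from go import *
import fit
from fit import M,rect,grad
o=bot.get_obs();print(o['tool_pos'],o['contact_force'])
S=bot.capture('scene')
M['housing']=rect(60,60,90)+rect(52,52,90)
v,f=fit.fit('housing',SEAT,[(S,grad(S,.7))],z0=30,d=20,a=(-.3,.3));print(np.round(v,3),round(f,1),'seat off',np.round(v[:2]-(SEAT-[7,0]),1))
```

```text
[597.57893772 247.44882516  94.95036411] [-3.52768627 -3.7124543  10.22030771]
[ 6.02338e+02  2.46577e+02 -1.90000e-02] 104.4 seat off [ 8.7 -2.2]
```

Request:
{"op": "step_arm", "data": {
  "deltas": [
    [1.5,0,-0.5,0,0,0],
    [1.5,0,-0.5,0,0,0]
  ]
}}

```text
time: 14.62
tool_pos: [597.5, 247.4, 95.0]
tcp_rot: [-3.133, -1.198, 1.528]
contact_force: [-0.8, -3.5, 2.5]
grip_width: 60.0
```

Request:
{"op": "step_arm", "data": {
  "deltas": [
    [0,0,0,0,0,0],
    [0,0,0,0,0,0],
    [0,0,0,0,0,0],
    [0,0,0,0,0,0]
  ],
  "fingers": 90
}}

```text
time: 14.95
tool_pos: [597.3, 247.6, 94.4]
tcp_rot: [-3.131, -1.198, 1.526]
contact_force: [0.4, -0.6, -0.3]
grip_width: 82.0
```

Request:
{"op": "step_arm", "data": {
  "deltas": [
    [0,0,-20,0,0,0],
    [0,0,-45,0,0,0],
    [0,0,-75,0,0,0],
    [20,0,-105,0,0,0],
    [60,0,-120,0,0,0]
  ]
}}

```text
time: 15.37
tool_pos: [594.7, 154.0, 191.1]
tcp_rot: [-3.116, -1.198, 1.508]
contact_force: [0.7, -0.2, 0.7]
grip_width: 90.2
```

```bash
cat >> go.py <<'E'
ST=np.array([663.9,-26.0]);SY=-.287
E
python3 - <<'E'
from go import *
import fit
from fit import M,rect,grad
o=bot.get_obs();print(o['tool_pos'],o['joint_positions'],o['contact_force'])
T,S=bot.capture('top'),bot.capture('scene')
M['housing']=rect(60,60,90)+rect(52,52,90)
for n,vw in(('t',[(T,grad(T,.7))]),('s',[(S,grad(S,.7))])):
    v,f=fit.fit('housing',SEAT,vw,z0=30,d=25,a=(-.3,.3));print(n,np.round(v,3),round(f,1),'seat off',np.round(v[:2]-(SEAT-[7,0]),1))
    v,f=fit.fit('stop',ST,vw,d=15,a=(-.5,0));print(n,'stop',np.round(v,3),round(f,1))
# stop grasp options: tool down, jaws (tool y) along stop y
for k in(0,1):
    R=grasp(0,SY+k*np.pi);q,e=ik(np.array([*ST,150]),R,o['joint_positions']);print(k,np.round(q,2),e)
    d=Z(0)
    for j in(0,1):
        Rp=grasp(0,-.035+np.pi/2+j*np.pi);P=Z(-.035)[:2,:2]@[-75,0]+[533.7,251.1]
        qp,ep=ik(np.array([*P,150]),Rp,q);print('   pocket',j,P,np.round(qp,2),ep)
E
```

```text
[594.65058647 153.97084624 191.10559866] [-0.32868466  0.75513019  1.56904426  1.10341092  1.51781176 -0.78635587] [ 0.6587645  -0.20180659  0.67833069]
t [ 5.98439e+02  2.46856e+02 -4.70000e-02] 97.6 seat off [ 4.8 -1.9]
t stop [ 6.62506e+02 -2.57890e+01 -3.01000e-01] 63.0
s [ 6.02290e+02  2.47932e+02 -1.80000e-02] 103.6 seat off [ 8.6 -0.8]
s stop [ 6.63934e+02 -2.55900e+01 -2.93000e-01] 96.6
0 [-0.15  0.68  1.24  0.    1.22 -1.44] 4.131608242939561e-15
   pocket 0 [458.74593281 253.7244641 ] [ 0.36  0.45  1.67 -0.    1.03 -2.75] 2.732158847122566e-09
   pocket 1 [458.74593281 253.7244641 ] [0.36 0.45 1.67 0.   1.03 0.39] 1.3980070434627123e-11
1 [-0.15  0.68  1.24  0.    1.22  1.7 ] 3.1604940886609257e-12
   pocket 0 [458.74593281 253.7244641 ] [0.21 0.41 1.78 0.27 0.92 3.08] 0.43327363203066893
   pocket 1 [458.74593281 253.7244641 ] [ 0.36  0.45  1.67 -0.    1.03  0.39] 3.2556661231998532e-12
```

Run:
```python
from go import *
o=bot.get_obs();P=np.array(o['tool_pos']);R0=tcp(o['tcp_rot']);q=o['joint_positions']
R=grasp(0,-.293);p=np.array([663.3,-25.7,150])
w=Ro.from_matrix(R0.T@R).as_rotvec();print(w,np.linalg.norm(w))
for f in np.linspace(0,1,7):
    Rf=R0@Ro.from_rotvec(f*w).as_matrix();q,e=ik(P+f*(p-P),Rf,q);print(np.round(q,2),round(e,3),'body',(P+f*(p-P)+BC@Rf.T)[:,2].min(),'tip',(P+f*(p-P)+25*Rf[:,2])[2])
calls(p,R,3)
```

```text
[ 0.78530466 -1.00856415 -1.14128602] 1.7136040493523366
[-0.32  0.74  1.57  1.11  1.52 -0.79] 0.0 body 178.11907593846598 tip 189.5447359221868
[-0.31  0.75  1.4   0.9   1.56 -0.83] 0.0 body 169.16164468997658 tip 177.47629113915121
[-0.29  0.76  1.26  0.71  1.59 -0.92] 0.0 body 165.4996464911169 tip 165.56822265471112
[-0.25  0.76  1.17  0.52  1.58 -1.04] 0.0 body 166.7728037477209 tip 154.12830668689003
[-0.22  0.75  1.14  0.34  1.52 -1.17] 0.0 body 172.2210181872158 tip 143.4263921668241
[-0.18  0.72  1.16  0.16  1.4  -1.31] 0.0 body 180.74595007527267 tip 133.67253897904914
[-0.15  0.68  1.24 -0.    1.22 -1.43] 0.0 body 190.99999999999997 tip 125.00000000000001
0 [-37.025, 24.33, -49.723, 0.262, -0.336, -0.38]
1 [-55.597, -5.355, -36.27, 0.262, -0.336, -0.38]
2 [-56.251, -33.681, -11.688, 0.262, -0.336, -0.38]
```

Request:
{"op": "step_arm", "data": {
  "deltas": [
    [-7,5,-10,0.052,-0.067,-0.076],
    [-15,10,-20,0.105,-0.134,-0.152],
    [-22,15,-30,0.157,-0.202,-0.228],
    [-30,19,-40,0.21,-0.269,-0.304],
    [-37,24,-50,0.262,-0.336,-0.38]
  ],
  "fingers": 45
}}

```text
time: 15.88
tool_pos: [616.6, 96.1, 176.0]
tcp_rot: [2.882, -0.797, 2.152]
contact_force: [-0.8, 0.5, -0.4]
grip_width: 61.0
```

Request:
{"op": "step_arm", "data": {
  "deltas": [
    [-11,-1,-7,0.052,-0.067,-0.076],
    [-22,-2,-15,0.105,-0.134,-0.152],
    [-33,-3,-22,0.157,-0.202,-0.228],
    [-44,-4,-29,0.21,-0.269,-0.304],
    [-56,-5,-36,0.262,-0.336,-0.38]
  ]
}}

```text
time: 16.3
tool_pos: [639.4, 36.1, 159.4]
tcp_rot: [2.948, -0.381, 2.505]
contact_force: [-1.0, -0.6, -0.6]
grip_width: 45.0
```

Request:
{"op": "step_arm", "data": {
  "deltas": [
    [-11,-7,-2,0.052,-0.067,-0.076],
    [-22,-13,-5,0.105,-0.134,-0.152],
    [-34,-20,-7,0.157,-0.202,-0.228],
    [-45,-27,-9,0.21,-0.269,-0.304],
    [-56,-34,-12,0.262,-0.336,-0.38]
  ]
}}

```text
time: 16.72
tool_pos: [661.1, -24.3, 143.0]
tcp_rot: [-3.137, -0.008, 2.856]
contact_force: [-1.2, 0.3, -1.4]
grip_width: 45.2
```

Run:
```python
from go import *
print(bot.get_obs()['tool_pos'],np.round(to(np.array([663.3,-25.7,48]),grasp(0,-.293)),3))
```

```text
[661.06401363 -24.336173   143.04294418] [-3.3280e+00 -2.0600e-01  9.5021e+01 -5.0000e-03 -8.0000e-03  7.0000e-03]
```

Request:
{"op": "step_arm", "data": {
  "deltas": [
    [-3,0,15,-0.005,-0.008,0.007],
    [-3,0,35,-0.005,-0.008,0.007],
    [-3,0,60,-0.005,-0.008,0.007],
    [-3,0,80,-0.005,-0.008,0.007],
    [-3,0,92,-0.005,-0.008,0.007]
  ]
}}

```text
time: 17.13
tool_pos: [661.0, -24.6, 48.4]
tcp_rot: [3.14, -0.007, 2.844]
contact_force: [-0.8, 0.5, 0.1]
grip_width: 44.9
```

Request:
{"op": "step_arm", "data": {
  "deltas": [
    [0,0,1,0,0,0],
    [0,0,1,0,0,0]
  ]
}}

```text
time: 17.3
tool_pos: [662.4, -25.1, 50.0]
tcp_rot: [3.139, -0.004, 2.843]
contact_force: [-0.2, -0.2, 0.2]
grip_width: 44.6
```

Run:
```python
from go import *
o=bot.get_obs();print(o['tool_pos'],o['contact_force'],np.round(to(np.array([663.3,-25.7,47.5]),grasp(0,-.293)),3))
```

```text
[662.40297026 -25.08762193  50.04012619] [-0.16218023 -0.17043517  0.19548189] [-1.048e+00 -3.280e-01  2.535e+00  2.000e-03 -4.000e-03 -5.000e-03]
```

Good: tips over the rib. Down 2 mm more, then close.

Request:
{"op": "step_arm", "data": {
  "deltas": [
    [-1,0,2,0,-0.004,-0.005],
    [-1,0,2,0,-0.004,-0.005]
  ]
}}

```text
time: 17.47
tool_pos: [664.5, -25.7, 49.9]
tcp_rot: [3.139, 0.004, 2.849]
contact_force: [0.8, -0.2, -1.0]
grip_width: 44.9
```

Request:
{"op": "step_arm", "data": {
  "deltas": [
    [0,0,0,0,0,0],
    [0,0,0,0,0,0],
    [0,0,0,0,0,0],
    [0,0,0,0,0,0],
    [0,0,0,0,0,0]
  ],
  "fingers": 5
}}

```text
time: 17.88
tool_pos: [663.7, -25.7, 48.9]
tcp_rot: [3.139, 0.002, 2.848]
contact_force: [-0.4, -2.2, 0.7]
grip_width: 16.4
```

Request:
{"op": "step_arm", "data": {
  "deltas": [
    [0,0,0,0,0,0],
    [0,0,0,0,0,0],
    [0,0,0,0,0,0]
  ]
}}

```text
time: 18.13
tool_pos: [663.7, -25.8, 48.9]
tcp_rot: [3.139, 0.002, 2.848]
contact_force: [-0.8, -1.1, 2.5]
grip_width: 15.7
```

Run:
```python
from go import *
o=bot.get_obs();P0=np.array(o['tool_pos']);R0=tcp(o['tcp_rot']);print(P0,o['tcp_rot'],o['grip_width'],o['contact_force'])
PL=P0+[0,0,100];RP=grasp(0,-.035-np.pi/2);P=np.array([458.75,253.7,PL[2]])
w=Ro.from_matrix(R0.T@RP).as_rotvec();q=o['joint_positions']
for f in np.linspace(0,1,5):
    q,e=ik(PL+f*(P-PL),R0@Ro.from_rotvec(f*w).as_matrix(),q);print(np.round(q,2),e<.01)
calls(P,RP,3,dict(tool_pos=PL,tcp_rot=o['tcp_rot']))
```

```text
[663.70737364 -25.76345006  48.9089566 ] [3.13937352e+00 1.68346795e-03 2.84809205e+00] 15.728488042498608 [-0.84016772 -1.10506502  2.50743211]
[-0.15  0.68  1.24  0.    1.22 -1.43] True
[-0.05  0.59  1.41  0.    1.14 -1.  ] True
[ 0.07  0.52  1.53  0.    1.08 -0.55] True
[ 0.2   0.47  1.62 -0.    1.04 -0.09] True
[ 0.36  0.45  1.67 -0.    1.02  0.39] True
0 [92.348, 69.406, -0.001, 0.001, -0.0, 0.437]
1 [113.054, 23.751, -0.049, 0.001, -0.0, 0.437]
2 [112.47, -26.377, -0.049, 0.001, -0.0, 0.437]
```

Request:
{"op": "step_arm", "data": {
  "deltas": [
    [0,0,-15,0,0,0],
    [0,0,-40,0,0,0],
    [0,0,-70,0,0,0],
    [0,0,-95,0,0,0],
    [0,0,-100,0,0,0]
  ]
}}

```text
time: 18.55
tool_pos: [665.3, -26.0, 153.0]
tcp_rot: [3.138, 0.008, 2.848]
contact_force: [0.8, 0.1, -2.5]
grip_width: 15.9
```

Request:
{"op": "step_arm", "data": {
  "deltas": [
    [18,14,0,0,0,0.087],
    [37,28,0,0,0,0.175],
    [55,42,0,0,0,0.262],
    [74,56,0,0,0,0.35],
    [92,69,0,0,0,0.437]
  ]
}}

```text
time: 18.97
tool_pos: [593.6, 67.8, 146.7]
tcp_rot: [3.141, -0.002, 2.406]
contact_force: [0.6, 0.3, -3.0]
grip_width: 15.8
```

Request:
{"op": "step_arm", "data": {
  "deltas": [
    [23,5,0,0,0,0.087],
    [45,9,0,0,0,0.175],
    [68,14,0,0,0,0.262],
    [90,19,0,0,0,0.35],
    [113,24,0,0,0,0.437]
  ]
}}

```text
time: 19.38
tool_pos: [525.6, 160.8, 147.1]
tcp_rot: [3.142, -0.002, 1.969]
contact_force: [-0.1, 0.5, -3.0]
grip_width: 15.8
```

Request:
{"op": "step_arm", "data": {
  "deltas": [
    [22,-5,0,0,0,0.087],
    [45,-11,0,0,0,0.175],
    [67,-16,0,0,0,0.262],
    [90,-21,0,0,0,0.35],
    [112,-26,0,0,0,0.437]
  ]
}}

```text
time: 19.8
tool_pos: [457.7, 253.6, 147.2]
tcp_rot: [-3.141, -0.001, 1.533]
contact_force: [0.2, 0.8, -3.3]
grip_width: 15.7
```

Request:
{"op": "step_arm", "data": {
  "deltas": [
    [0,0,25,0,0,0],
    [0,0,40,0,0,0],
    [0,0,40,0,0,0]
  ]
}}

```text
time: 20.05
tool_pos: [456.4, 252.5, 104.7]
tcp_rot: [-3.136, 0.001, 1.538]
contact_force: [-0.7, -0.7, -2.8]
grip_width: 15.8
```

Run:
```python
from go import *
import fit
from fit import M,rect,grad,draw,cv2
o=bot.get_obs();print(o['tool_pos'],o['tcp_rot'],o['grip_width'],o['contact_force'])
print(np.round(to(np.array([458.75,253.7,100]),grasp(0,-.035-np.pi/2)),3))
S=bot.capture('scene');z0=o['tool_pos'][2]-48.9
for m in(rect(90,40,20),rect(90,40,20)+rect(90,40,0)):
    M['stop']=m;v,f=fit.fit('stop',[458.7,253.7],[(S,grad(S,.7))],z0=z0,d=12,a=(1.3,1.8));print(np.round(v,3),round(f,1))
v,f=fit.fit('base',[533.7,251.1],[(S,grad(S,.7))],d=6,a=(-.08,.01));print('base',np.round(v,3),v[:2]+Z(v[2])[:2,:2]@[-75,0])
x,y=285,150
im=cv2.resize(np.ascontiguousarray(S['color'][y:y+90,x:x+110,::-1]),None,fx=6,fy=6,interpolation=cv2.INTER_CUBIC)
draw(im,S,'stop',[458.7,253.7,1.536],z0,6,np.array([x,y]));draw(im,S,'base',v,0,6,np.array([x,y]))
cv2.imwrite('pics/ins.png',im)
```

```text
[456.4055718  252.47473836 104.72487074] [-3.13599016e+00  1.09374339e-03  1.53796662e+00] 15.763856602250764 [-0.702243   -0.74850544 -2.825146  ]
[ 1.307e+00  2.329e+00  4.710e+00 -6.000e-03  1.000e-03  2.000e-03]
[470.7   249.531   1.489] 85.0
[457.657 250.049   1.54 ] 87.1
base [ 5.35559e+02  2.48960e+02 -3.00000e-02] [460.59191293 251.19853043]
```

View pics/ins.png

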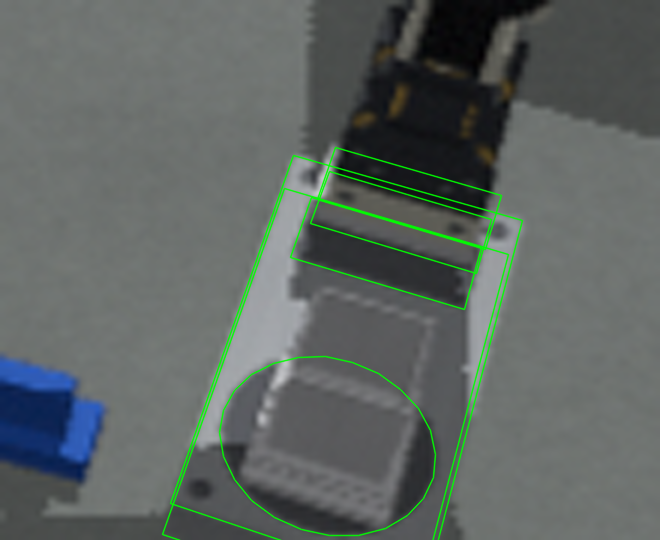

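The view shows the housing on the disc and the stop over the pocket. Centring it on the pocket's averaged fit (459.2, 252.9) and lowering gently.

Request:
{"op": "step_arm", "data": {
  "deltas": [
    [0.5,2.7,5,-0.006,0,0],
    [0.5,2.7,15,-0.006,0,0],
    [0.5,2.7,22,-0.006,0,0],
    [0.5,2.7,22,-0.006,0,0]
  ]
}}

```text
time: 20.43
tool_pos: [461.5, 252.9, 85.3]
tcp_rot: [3.136, -0.001, 1.536]
contact_force: [-1.3, -0.0, -2.8]
grip_width: 16.2
```

Request:
{"op": "step_arm", "data": {
  "deltas": [
    [0,0,0,0,0,0],
    [0,0,0,0,0,0]
  ]
}}

```text
time: 20.6
tool_pos: [462.4, 253.4, 87.0]
tcp_rot: [3.133, -0.002, 1.537]
contact_force: [-0.3, 0.5, -2.5]
grip_width: 16.0
```

Request:
{"op": "step_arm", "data": {
  "deltas": [
    [-0.5,-2,1,0.005,0,0],
    [-0.5,-2,2,0.005,0,0],
    [-0.5,-2,2,0.005,0,0],
    [-0.5,-2,2,0.005,0,0],
    [-0.5,-2,2,0.005,0,0]
  ]
}}

```text
time: 21.02
tool_pos: [460.2, 253.1, 84.9]
tcp_rot: [3.138, -0.002, 1.537]
contact_force: [0.8, 0.6, -2.4]
grip_width: 15.9
```

Request:
{"op": "step_arm", "data": {
  "deltas": [
    [0,0,0,0,0,0],
    [0,0,0,0,0,0],
    [0,0,0,0,0,0]
  ]
}}

```text
time: 21.27
tool_pos: [460.2, 253.1, 84.8]
tcp_rot: [3.139, -0.002, 1.537]
contact_force: [-0.1, 0.0, -3.5]
grip_width: 15.6
```

Request:
{"op": "step_arm", "data": {
  "deltas": [
    [0,-0.8,2,0.002,0,0],
    [0,-0.8,4,0.002,0,0],
    [0,-0.8,5,0.002,0,0],
    [0,-0.8,5,0.002,0,0]
  ]
}}

```text
time: 21.6
tool_pos: [459.2, 253.0, 79.4]
tcp_rot: [3.141, -0.002, 1.537]
contact_force: [0.9, 0.1, -3.6]
grip_width: 16.0
```

Request:
{"op": "step_arm", "data": {
  "deltas": [
    [0,0,1.5,0,0,0],
    [0,0,3,0,0,0],
    [0,0,3,0,0,0]
  ]
}}

```text
time: 21.85
tool_pos: [459.2, 253.0, 76.5]
tcp_rot: [3.141, -0.002, 1.537]
contact_force: [0.7, -0.3, -1.8]
grip_width: 15.8
```

Request:
{"op": "step_arm", "data": {
  "deltas": [
    [0,0,1.5,0,0,0],
    [0,0,3,0,0,0],
    [0,0,3,0,0,0]
  ]
}}

```text
time: 22.1
tool_pos: [459.3, 253.0, 73.5]
tcp_rot: [3.141, -0.002, 1.537]
contact_force: [-0.5, 0.0, -3.8]
grip_width: 15.8
```

It's entering freely. Continuing down onto the ejector.

Request:
{"op": "step_arm", "data": {
  "deltas": [
    [0,0,2,0,0,0],
    [0,0,4,0,0,0],
    [0,0,5,0,0,0],
    [0,0,5,0,0,0]
  ]
}}

```text
time: 22.43
tool_pos: [459.2, 253.0, 68.4]
tcp_rot: [3.141, -0.002, 1.537]
contact_force: [0.3, -0.7, -2.2]
grip_width: 15.8
```

Request:
{"op": "step_arm", "data": {
  "deltas": [
    [0,0,1.5,0,0,0],
    [0,0,3,0,0,0],
    [0,0,3,0,0,0]
  ]
}}

```text
time: 22.68
tool_pos: [459.6, 253.2, 66.0]
tcp_rot: [3.14, -0.002, 1.537]
contact_force: [-0.2, 0.4, -0.4]
grip_width: 15.4
```

Request:
{"op": "step_arm", "data": {
  "deltas": [
    [0,0,1.5,0,0,0],
    [0,0,3,0,0,0],
    [0,0,3,0,0,0]
  ]
}}

```text
time: 22.93
tool_pos: [459.6, 253.2, 63.0]
tcp_rot: [3.14, -0.002, 1.537]
contact_force: [-0.7, -0.5, 2.0]
grip_width: 15.8
```

Request:
{"op": "step_arm", "data": {
  "deltas": [
    [0,0,1,0,0,0],
    [0,0,2,0,0,0],
    [0,0,2,0,0,0]
  ]
}}

```text
time: 23.18
tool_pos: [459.6, 253.2, 60.8]
tcp_rot: [3.14, -0.002, 1.537]
contact_force: [-0.8, 0.7, 3.9]
grip_width: 15.8
```

Request:
{"op": "step_arm", "data": {
  "deltas": [
    [0,0,1,0,0,0],
    [0,0,2,0,0,0],
    [0,0,2,0,0,0]
  ]
}}

```text
time: 23.43
tool_pos: [459.6, 253.2, 58.8]
tcp_rot: [3.14, -0.002, 1.537]
contact_force: [-0.9, 0.3, 5.0]
grip_width: 15.5
```

Request:
{"op": "step_arm", "data": {
  "deltas": [
    [0,0,1,0,0,0],
    [0,0,1,0,0,0],
    [0,0,1,0,0,0]
  ]
}}

```text
time: 23.68
tool_pos: [459.6, 253.2, 58.7]
tcp_rot: [3.14, -0.002, 1.537]
contact_force: [-2.9, -0.5, 13.8]
grip_width: 15.6
```

The travel ended at 58.7 as predicted (58.9), and the force is now rising steeply. A bit more pressure, then release.

Request:
{"op": "step_arm", "data": {
  "deltas": [
    [0,0,1.2,0,0,0],
    [0,0,1.2,0,0,0],
    [0,0,1.2,0,0,0]
  ]
}}

```text
time: 23.93
tool_pos: [459.6, 253.3, 58.6]
tcp_rot: [3.139, -0.002, 1.537]
contact_force: [-6.4, -2.2, 24.8]
grip_width: 15.8
```

Request:
{"op": "step_arm", "data": {
  "deltas": [
    [0,0,-1.5,0,0,0],
    [0,0,-1.8,0,0,0],
    [0,0,-1.8,0,0,0]
  ]
}}

```text
time: 24.18
tool_pos: [459.6, 253.2, 58.8]
tcp_rot: [3.14, -0.002, 1.537]
contact_force: [-2.7, 0.3, 9.6]
grip_width: 15.3
```

Request:
{"op": "step_arm", "data": {
  "deltas": [
    [0,0,0,0,0,0],
    [0,0,0,0,0,0],
    [0,0,0,0,0,0]
  ],
  "fingers": 35
}}

```text
time: 24.43
tool_pos: [459.3, 253.0, 57.8]
tcp_rot: [3.141, -0.002, 1.537]
contact_force: [0.7, -0.3, 0.6]
grip_width: 31.5
```

Request:
{"op": "step_arm", "data": {
  "deltas": [
    [0,0,-10,0,0,0],
    [0,0,-35,0,0,0],
    [0,0,-70,0,0,0],
    [0,0,-110,0,0,0],
    [0,0,-150,0,0,0]
  ]
}}

```text
time: 24.85
tool_pos: [458.7, 252.6, 210.2]
tcp_rot: [-3.141, -0.001, 1.537]
contact_force: [0.6, 0.7, 0.1]
grip_width: 35.0
```

Request:
{"op": "step_arm", "data": {
  "deltas": [
    [0,-40,0,0,0,0],
    [0,-80,0,0,0,0],
    [0,-100,0,0,0,0],
    [0,-100,0,0,0,0]
  ]
}}

```text
time: 25.18
tool_pos: [355.3, 256.0, 209.0]
tcp_rot: [-3.141, -0.002, 1.539]
contact_force: [-0.0, 0.1, 0.4]
grip_width: 35.0
```

Run:
```python
from go import *
import fit
from fit import M,rect,grad,draw,cv2
o=bot.get_obs();print(o['time'],o['tool_pos'],o['contact_force'])
T,S=bot.capture('top'),bot.capture('scene')
M['stop']=rect(90,40,20)+rect(60,16,55)
for n,vw in(('t',[(T,grad(T,.7))]),('s',[(S,grad(S,.7))])):
    v,f=fit.fit('stop',[459,253],vw,z0=10,d=10,a=(1.3,1.8));print(n,np.round(v,3),round(f,1))
for q in('pin0','oil_bottle','flange','spanner'): print(q,[(round(x['p'],2),np.round(x['rect']).tolist()) for x in bot.boxes_of(q,T)[:3]])
x,y=285,150
im=cv2.resize(np.ascontiguousarray(S['color'][y:y+90,x:x+100,::-1]),None,fx=6,fy=6,interpolation=cv2.INTER_CUBIC)
cv2.imwrite('pics/end.png',im)
```

```text
25.1833 [355.31515626 255.97332906 208.96856395] [-0.00720017  0.1400959   0.39086575]
t [456.116 256.541   1.61 ] 53.0
s [461.086 254.299   1.571] 77.2
pin0 [(0.54, [358.0, 235.0, 16.0, 23.0]), (0.54, [358.0, 209.0, 10.0, 18.0]), (0.46, [342.0, 215.0, 22.0, 18.0])]
oil_bottle [(0.81, [84.0, 206.0, 43.0, 23.0])]
flange [(0.58, [423.0, 208.0, 36.0, 35.0]), (0.27, [250.0, 139.0, 21.0, 59.0])]
spanner [(0.64, [167.0, 252.0, 29.0, 9.0]), (0.58, [248.0, 140.0, 21.0, 62.0])]
```

View pics/end.png

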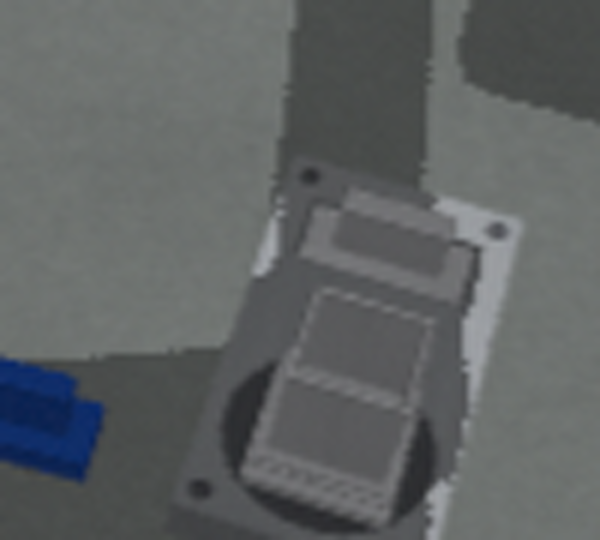

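The stop sits in the pocket at (385,245) with no visible step, and the housing stands on the disc. The bystanders are where they were. Handing in.

Run:
```python
from plant import bot
print(bot.close_job(), bot.get_obs()['time'])
```

```text
the job is handed in; nothing more can be done
the job is handed in; nothing more can be done
```

I finished all the steps and handed the job in at about 25 s of the 70 s allowed. No verdict is reported.

**What I did:**
- **Pins:** I tipped the housing over the tray. Nothing had fallen at 117°, so I rolled on to about 135° and the wrist load dropped from about 6.5 to 3.9 N. All three pins show in the tray in the last picture.
- **Housing:** it stands mouth up on the disc and is let go. It is about 7 mm off-centre, mostly on purpose, to clear the gripper at the pocket; the limit is 20 mm.
- **Stop block:** I used the bare aluminium one and pressed it with about 25 N. The tool stopped at 58.7 mm, against 58.9 mm predicted for flush, and the last picture shows no visible step.
- **Bystanders:** the oil bottle, spanner and flange are within 2 pixels (about 6 mm) of where they started.

**Checks that disagreed:**
- **Stop block pose:** the final camera fits differ from each other by about 5 mm in x and 2 mm in y. The two yaw readings are 1.57 and 1.61 rad, against 1.54 for the tool. The picture was shadowed and low in contrast, so I trusted the tool readings and the pocket's tight fit.
- **Housing offset:** the two cameras put it at 5 mm and 9 mm.
- **Ejector force:** pressing it down read about 6 to 8 N, slightly below the stated 8 to 15 N.

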